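# Unpile the silversmith's forming blocks into their fitted trays

## Robot

A 7-joint arm with a two-finger parallel gripper is mounted at the origin on the work surface. World frame = base frame: x ahead of the robot, y to its left, z up, the work surface at z = 0. Lengths are in m, angles in rad, forces in N, time in s.
With the tool pointing down it reaches from about 0.425 to 0.95 m from the base axis. Payload 16.7 kg.
Tool frame: the origin (TCP) lies on the front face of the gripper's body, between the roots of the fingers; the fingertips stand 97 mm ahead of it and the grasp point (between the pads) lies 78 mm ahead of it; z points along the fingers, y is the direction in which the jaws open and shut (so a half turn about z gives the same grasp; the last joint's range is limited). The gripper opens to 94 mm and grips with 3 to 60 N. Pads are 16 mm wide; open, the fingers measure 119 mm over their backs; the gripper's body (75 mm by 177 mm) begins 78 mm behind the grasp point.
Start: joints at [-1.359, 0.426, 0.074, 1.606, -0.034, 1.111, -0.067], TCP at [0.239, 0.631, 0.303] pointing down, gripper open.
Joint ranges: [-2.85, 2.85], [-0.5, 2.14], [-1.23, 1.37], [0.21, 2.46], [-1.02, 4.16], [0.16, 2.05], [-2.73, 2.73]. Speed limits (rad/s): [1.89, 1.89, 2.39, 2.39, 3.01, 3.01, 3.01].

## Interface

Orientations are given as a unit quaternion [w, x, y, z].
In Python, from bench import manip gives the robot as it stands. The module is installed in compiled form; this text tells all that it offers.
- The arm moves only by the shell command python3 -m inch 'ROWS' [OPENING]. ROWS is a JSON object of lists of equal length, an entry for each row: "xyz": the shift along the tool's x, y, z in cm, a list of three; "yaw": the turn about the tool's z in degrees. A call has 1 to 5 rows; each row shifts and turns the pose as measured when the row begins, along the tool's axes as they then stand; what a row does not reach is not made up. A row lasts 1/10 s, in which the tool goes at most 50 mm and 8.59 degrees, less where a joint would pass 70% of its speed; a pose out of reach is approached as far as the arm can. A call with a gripper value outside its range is refused whole. OPENING is the opening, from -1 (shut) to 1 (fully open), set as the call begins (- or left out, the last holds). The fingers move at their own pace and stop on an object; the grip force is fixed at half the most. Time passes only in rows, so rows that do not move let the fingers close. It gives the time, the measured TCP pose, the force and the opening at its end, in the units of the state.
- manip.read_state(): the state, without advancing time (a new reading comes with each control period).
- manip.get_image(name): name is "side" or "top"; returns a dict with "frame" (420x560x3 uint8, blue, green, red), "fx", "fy", "cx", "cy" (pixels), "cam_to_world" (4x4, takes a point from camera to world coordinates). Camera axes: x right, y up, looking along -z (the intrinsics and any distortion apply to the point x, -y, -z); pixel columns grow to the right and rows downward; lengths in m; the calibration is good to about 2 mm. A picture is of the moment at which its call begins. There is no depth.
- manip.hand_in(): hands the job in, once; it reports no verdict.
The state is a dict: "clock": time; "q": joint angles; "qvel": joint speeds; "effort": joint torques, N m; "tcp_pos": TCP position; "tcp_rot": TCP orientation; "wrist_force": force on the tool from outside, world axes, zero at the start; "moment": the same for the moment, N m; "grip_width": opening from 0.0 (shut) to 1.0 (fully open).
Only numpy, scipy, OpenCV 4.12 (cv2) and the standard library are available. Lean on these libraries where they do the work, as an engineer would, in place of code of your own. Each camera call takes 0.05 s, during which the arm holds its last target.

## Task

The silversmith's forming blocks have been left in a pile; take it apart from the top and put every block away in the wooden tray made for it: the bright steel bench block in the oblong black-lined tray, the round beech block in the tray with the round cork-lined hollow, the brass doming cube in the square green-lined tray and the small dark grooved block in the small oblong red-lined tray. Set each block down gently, the same way up as it was in the pile, lying flat on the lining inside the lip and square with its tray, and let go of it. Do not drop a block or let one topple, and leave the coffee cup and the silver beaker standing where they are.

Things in the scene. Friction and masses are not known exactly. Their poses are not given: they have to be found in the camera images.
- plate_mid (a point): Bench block, the bottom of the pile: flat plate of bright steel, 90 (x) by 64 (y) by 18 mm high, about 0.8 kg. The point is its centre, 9 mm above its underside; z up, x along its length. The pile may stand at any of five spots on the bench. It stands directly on the bench, and goes into tray_plate.
- round_mid (a point): Round forming block of pale beech with two dark scribed lines round it, upright cylinder of 58 mm diameter and 28 mm high, about 0.06 kg, with a hollow in its top; lies on the steel bench block. The point is its centre, 14 mm above its underside; z up. It goes into tray_round.
- cube_mid (a point): Doming block: brass cube of 40 mm with round hollows in its faces, about 0.45 kg, standing on the beech block (its lower corners reach nearly to the beech block's edge). The point is its centre, 20 mm above its underside; z up, x and y square to its faces. It goes into tray_cube, either way round.
- bar_mid (a point): Grooved (swage) block, the top of the pile: dark steel, 50 (x) by 25 (y) by 16 mm high, four half-round grooves of growing width across its top, about 0.13 kg, lying flat on the brass cube and overhanging it by 5 mm at both ends. The point is its centre, 8 mm above its underside; z up, x along its length. Each block of the pile is centred on the one below to about 2 mm and turned by up to 0.2 rad against it. It goes into tray_bar.
- tray_plate: Large oblong tray with black lining, inside 106 (x) by 80 (y) mm, lip 8 mm wide, with a 50 mm gap for fingers in the middle of both long sides: wood, fixed to the bench, lined floor 6 mm above the bench, low lip around it up to 11 mm above the bench (5 mm above the lining); origin at the centre of its underside, on the bench, z up. x along its length. Its yaw is within 0.45 rad of straight ahead (its x axis along world x).
- tray_round: Square tray, 92 by 92 mm outside, with a round cork-lined hollow of 74 mm diameter: wood, fixed to the bench, lined floor 6 mm above the bench, low lip around it up to 11 mm above the bench (5 mm above the lining); origin at the centre of its underside, on the bench, z up. Its yaw is within 0.45 rad of straight ahead (its x axis along world x).
- tray_cube: Square tray with green lining, inside 56 by 56 mm, lip 8 mm wide, with a 30 mm gap for fingers in the middle of both sides that face its +y and -y: wood, fixed to the bench, lined floor 6 mm above the bench, low lip around it up to 11 mm above the bench (5 mm above the lining); origin at the centre of its underside, on the bench, z up. Its yaw is within 0.45 rad of straight ahead (its x axis along world x).
- tray_bar: Small oblong tray with dark red lining, inside 66 (x) by 41 (y) mm, lip 8 mm wide, with a 40 mm gap for fingers in the middle of both long sides: wood, fixed to the bench, lined floor 6 mm above the bench, low lip around it up to 11 mm above the bench (5 mm above the lining); origin at the centre of its underside, on the bench, z up. x along its length. Its yaw is within 0.45 rad of straight ahead (its x axis along world x).
- cup_mid (a point): Bystander: takeaway coffee cup, white with blue sleeve and black lid, 83 mm across the lid and 116 mm high, loose. The point is its centre, 58 mm above the bench; z up. To be left alone.
- beaker_mid (a point): Bystander: small silver beaker, open at the top, 59 mm across the rim and 70 mm high, loose. The point is its centre, 35 mm above the bench; z up. To be left alone. Other clutter (hammer, brush, dividers, punch trays) is lower than 35 mm, but for the pitch block (80 mm) at the far right and taller tools along both side edges of the bench, all clear of the trays.
Not all that is in view belongs to the job. What is shaped like the part that bears cube_mid but blue or pink is not meant.

How it is judged:
At the end, for the whole second after the job is handed in: Each block rests in its own tray, let go and still: centre within 12 mm of the tray's, underside on the lining within 2.5 mm, same way up, level within 0.08 rad, square with the tray within 0.25 rad (half turns, and quarter turns of the cube, count as square; the round block may be turned) (horizontal distance between plate_mid and tray_plate below 0.012 m and z of plate_mid in the frame of tray_plate between 0.0125 and 0.0175 m and angle between each of plate_mid, round_mid, cube_mid, bar_mid's own z axis and vertical below 0.08 rad and linear speed of each of plate, round, cube, bar below 0.02 m/s and contact force between the fingers and plate below 0.05 N and angle between the x axis of plate_mid and the x axis of tray_plate, either way round below 0.25 rad and horizontal distance between round_mid and tray_round below 0.012 m and z of round_mid in the frame of tray_round between 0.0175 and 0.0225 m and contact force between the fingers and round below 0.05 N and horizontal distance between cube_mid and tray_cube below 0.012 m and z of cube_mid in the frame of tray_cube between 0.0235 and 0.0285 m and contact force between the fingers and cube below 0.05 N and (angle between the x axis of cube_mid and the x axis of tray_cube, either way round below 0.25 rad or angle between the x axis of cube_mid and the y axis of tray_cube, either way round below 0.25 rad) and horizontal distance between bar_mid and tray_bar below 0.012 m and z of bar_mid in the frame of tray_bar between 0.0115 and 0.0165 m and contact force between the fingers and bar below 0.05 N and angle between the x axis of bar_mid and the x axis of tray_bar, either way round below 0.25 rad); the robot touches nothing.
It fails at once if a block topples (tips by more than about 30 degrees) (angle between any of plate_mid, round_mid, cube_mid, bar_mid's own z axis and vertical above 0.55 rad).
It fails at once if a block is dropped (moves faster than 0.6 m/s with no finger on it: a fall of about 2 cm) ((linear speed of plate above 0.6 m/s and contact force between the fingers and plate below 0.01 N) or (linear speed of round above 0.6 m/s and contact force between the fingers and round below 0.01 N) or (linear speed of cube above 0.6 m/s and contact force between the fingers and cube below 0.01 N) or (linear speed of bar above 0.6 m/s and contact force between the fingers and bar below 0.01 N)).
It fails at once if the coffee cup is knocked (shifted more than 25 mm or tipped) (distance of cup_mid from where it was at the start of the episode above 0.025 m or angle between cup_mid's own z axis and vertical above 0.3 rad).
It fails at once if the silver beaker is knocked (shifted more than 25 mm or tipped) (distance of beaker_mid from where it was at the start of the episode above 0.025 m or angle between beaker_mid's own z axis and vertical above 0.3 rad).
It also fails if it takes over 104 s, if anything falls off the work surface, if the arm or the gripper's body presses on something with over 40 N, if the wrist force passes 120 N, or if a joint passes its speed limit or range.

## Working session

There is one attempt and no reset: what is moved stays moved. The work goes in short steps, Python scripts to look and compute and a shell command to move; the robot and the scene stay as the last step left them, time stands still between calls to the robot, and variables do not carry over. Pictures are saved under pics/ and viewed, and the job is handed in when it is done.

```bash
mkdir -p pics; ls
cat > h.py <<'E'
import numpy as np, cv2
from bench import manip
E
python3 - <<'E'
from h import *
s=manip.read_state(); print({k:np.round(v,3) for k,v in s.items()})
for n in("side","top"):
    d=manip.get_image(n); cv2.imwrite(f"pics/{n}0.png",d["frame"]); print(n,d.keys(),d["fx"],d["fy"],d["cx"],d["cy"]); print(np.round(d["cam_to_world"],4))
E
```

```text
pics
{'clock': np.float64(0.0), 'q': array([-1.358,  0.427,  0.074,  1.607, -0.034,  1.111, -0.067]), 'qvel': array([-0.   ,  0.001,  0.001, -0.002, -0.001, -0.002,  0.002]), 'effort': array([ 3.0000e-03, -9.3581e+01,  3.6690e+00, -4.5419e+01, -4.9000e-02,
        2.0000e-02,  0.0000e+00]), 'tcp_pos': array([0.239, 0.631, 0.302]), 'tcp_rot': array([-0.   ,  0.18 ,  0.984, -0.001]), 'wrist_force': array([ 0.031, -0.507,  0.74 ]), 'moment': array([0.016, 0.037, 0.014]), 'grip_width': np.float64(0.998)}
side dict_keys(['frame', 'fx', 'fy', 'cx', 'cy', 'cam_to_world']) 446.14973917033427 446.14973917033427 277.8069419578533 202.88684268105064
[[-0.9945  0.0458 -0.0942  0.4181]
 [-0.1033 -0.5767  0.8104  0.7772]
 [-0.0173  0.8157  0.5782  0.6763]
 [ 0.      0.      0.      1.    ]]
top dict_keys(['frame', 'fx', 'fy', 'cx', 'cy', 'cam_to_world']) 394.5036707434567 394.5036707434567 283.39929469902705 211.15665856083444
[[-0.0226  0.9905 -0.1353  0.4007]
 [-0.9997 -0.0239 -0.008  -0.0762]
 [-0.0111  0.1351  0.9908  1.0082]
 [ 0.      0.      0.      1.    ]]
```

View pics/side0.png

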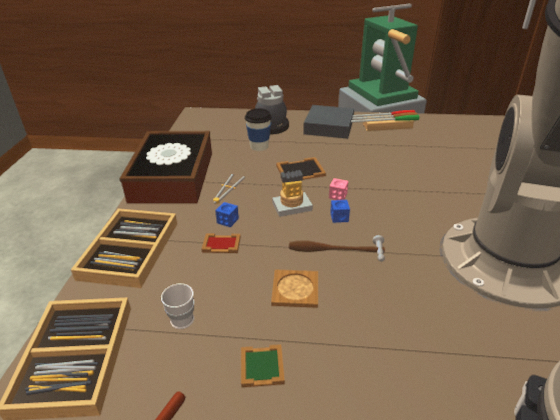

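View pics/top0.png

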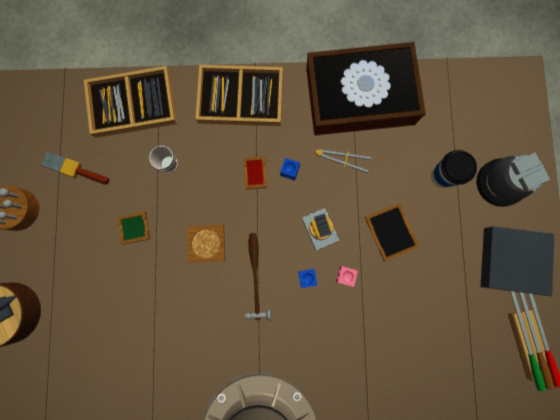

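```bash
cat > h.py <<'E'
import numpy as np, cv2
from bench import manip
def grab(n):
    return manip.get_image(n)
def ray(d,u,v):
    p=np.array([(u-d["cx"])/d["fx"],-(v-d["cy"])/d["fy"],-1.]); M=d["cam_to_world"]
    return M[:3,3],M[:3,:3]@p
def onz(d,u,v,z):
    o,r=ray(d,u,v); return o+r*(z-o[2])/r[2]
def proj(d,P):
    M=d["cam_to_world"]; c=M[:3,:3].T@(np.asarray(P)-M[:3,3]); return d["cx"]+d["fx"]*c[0]/-c[2], d["cy"]+d["fy"]*c[1]/c[2]
def worldpoly(d,c,z):
    return np.array([onz(d,u,v,z)[:2] for u,v in c.reshape(-1,2)])
def rect(d,mask,z):
    cs,_=cv2.findContours(mask.astype(np.uint8),cv2.RETR_EXTERNAL,cv2.CHAIN_APPROX_NONE)
    c=max(cs,key=cv2.contourArea); w=worldpoly(d,c,z)*1000
    (x,y),(a,b),t=cv2.minAreaRect(w.astype(np.float32))
    if a<b: a,b,t=b,a,t+90
    t=(t+90)%180-90
    return np.round([x,y,a,b,t],1)   # long axis angle deg from world x
def crop(d,u0,v0,u1,v1,k,name):
    cv2.imwrite(name,cv2.resize(d["frame"][v0:v1,u0:u1],None,fx=k,fy=k,interpolation=cv2.INTER_CUBIC))
E
python3 - <<'E'
from h import *
d=grab("top");crop(d,100,140,430,300,2.4,"pics/topc.png")
s=grab("side");crop(s,190,130,390,300,4,"pics/sidec.png")
np.savez("t.npz",**d);np.savez("s.npz",**s)
E
```

```text
(no output)
```

View pics/topc.png

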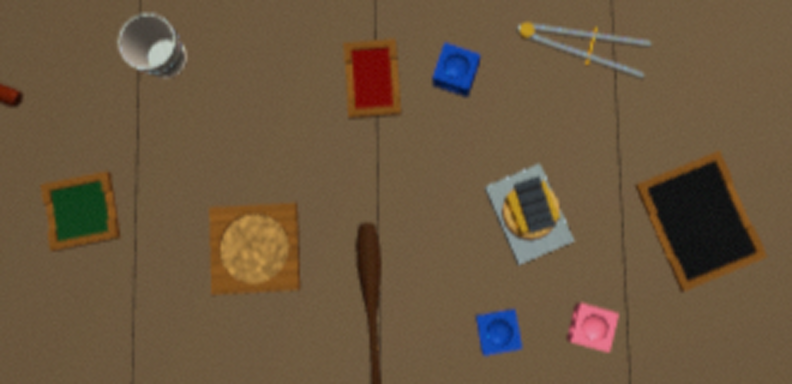

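View pics/sidec.png

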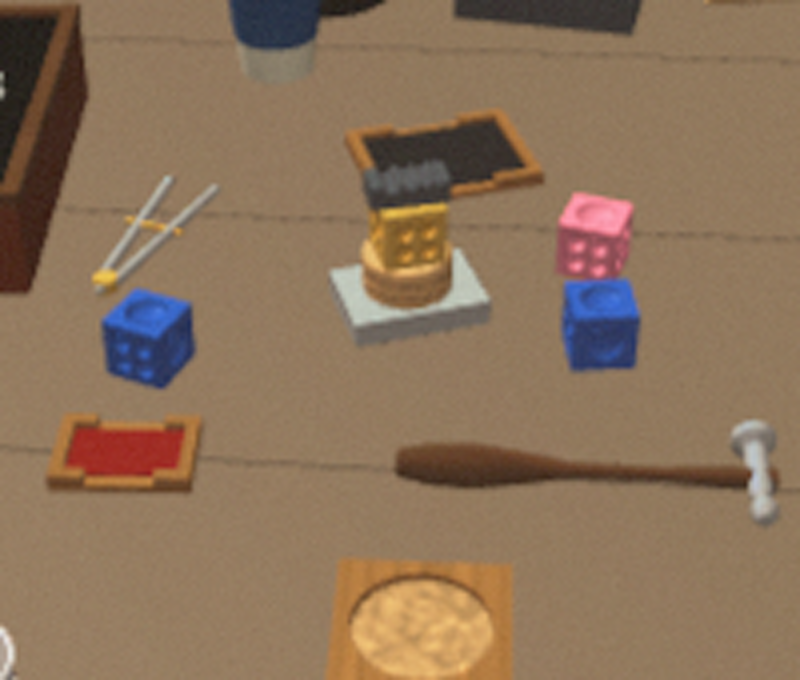

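```bash
cat > m.py <<'E'
from h import *
import sys
d=dict(np.load("t.npz")); f=d["frame"]; hsv=cv2.cvtColor(f,cv2.COLOR_BGR2HSV)
H,S,V=[hsv[...,i].astype(int) for i in range(3)]
def box(m,u0,v0,u1,v1):
    o=np.zeros_like(m);o[v0:v1,u0:u1]=m[v0:v1,u0:u1];return o
red=box(((H<6)|(H>174))&(S>150)&(V>60),235,150,275,195)
green=box((H>45)&(H<85)&(S>120),110,205,160,250)
black=box((V<40),360,200,425,265)
wood=(S>130)&(H>8)&(H<22)&(V>70)
print("red in",rect(d,red,.006)); print("green",rect(d,green,.006)); print("black",rect(d,black,.006))
print("tray round outer",rect(d,box(wood,180,218,232,270),.011))
print("red outer",rect(d,box(wood|red,235,150,275,195),.011))
print("green outer",rect(d,box(wood|green,110,205,160,250),.011))
print("black outer",rect(d,box(wood|black,360,200,425,265),.011))
bar=box((V<95)&(S<110),305,205,340,250); print("bar",rect(d,bar,.102), bar.sum())
plate=box((S<70)&(V>100)|bar|((H<32)&(H>10)&(S>140)&(V>90)),300,205,345,252); print("plate",rect(d,plate,.018))
vis=f.copy()
for m,c in((red,(255,255,255)),(green,(255,255,255)),(black,(0,255,255)),(wood,(255,0,255)),(plate,(255,255,0)),(bar,(0,0,255))):
    vis[m]=c
d2=dict(frame=vis); crop(d2,100,140,430,300,2.4,"pics/mask.png")
E
python3 m.py
```

```text
red in [642.5   4.4  62.6  38.4   3.4]
green [505.2 318.1  53.4  52.5 -80. ]
black [ 479.2 -341.4  102.6   77.8   20.7]
tray round outer [460.4 130.4  95.1  94.2   0.6]
red outer [640.8   3.8  85.5  58.8   2.4]
green outer [504.8 316.   77.1  75.5 -80. ]
black outer [ 478.1 -340.1  124.2   99.8   20.7]
bar [ 489.6 -157.2   49.5   24.9   16.3] 244
plate [ 489.2 -159.3   92.8   66.9   21.9]
```

View pics/mask.png

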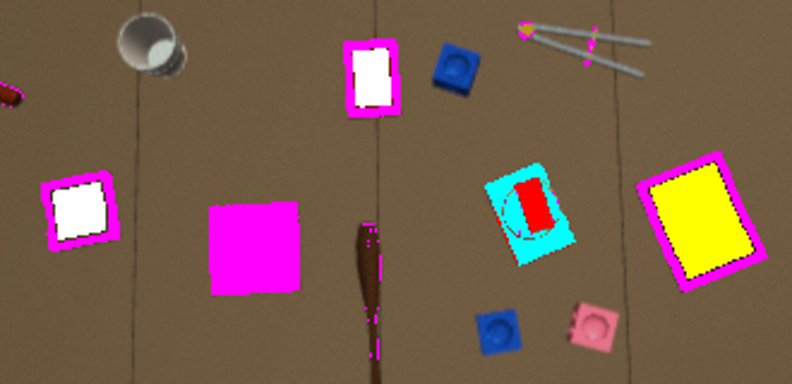

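```bash
cat > go.py <<'E'
# prints how far to go: target x y tipz (mm), tool-y world angle (deg, mod 180), nrows
from h import *
import sys
from scipy.spatial.transform import Rotation as R
def st():
    s=manip.read_state(); q=s["tcp_rot"]; r=R.from_quat([q[1],q[2],q[3],q[0]]).as_matrix(); return s,r
s,r=st(); tip=s["tcp_pos"]+.097*r[:,2]
a=np.degrees(np.arctan2(r[1,1],r[0,1]))
print("clock %.1f tip mm"%s["clock"],np.round(tip*1000,1),"yang %.1f"%a,"tilt %.2f"%np.degrees(np.arccos(-r[2,2])),"grip %.3f"%s["grip_width"],"F",np.round(s["wrist_force"],1),"q7 %.2f"%s["q"][6])
if len(sys.argv)>1:
    X,Y,Z,A=[float(v) for v in sys.argv[1:5]]; n=int(sys.argv[5])
    da=(A-a+90)%180-90; dp=np.array([X,Y,Z])/1000-tip
    print("dist mm",np.round(dp*1000,1),"tool yaw",round(-da,1))
    rows=[]
    for i in range(n):
        Ri=R.from_euler('z',da*i/n,degrees=True).as_matrix()@r
        rows.append([round(float(v),1 if n>1 else 2) for v in Ri.T@dp/n*100])
    print("xyz",rows,"yaw each",round(-da/n,1))
E
python3 - <<'E'
from h import *
t=dict(np.load("t.npz"));s=dict(np.load("s.npz"))
print("bar proj side",proj(s,[.4896,-.1572,.102]))
g=s["frame"]; hsv=cv2.cvtColor(g,cv2.COLOR_BGR2HSV)
# bar in side: dark low sat
m=np.zeros(g.shape[:2],bool);m[165:184,278:305]=((hsv[...,2]<95)&(hsv[...,1]<110))[165:184,278:305]
v,u=np.nonzero(m);print("bar side mask",u.min(),u.max(),v.min(),v.max())
for nm,P in dict(plate=[.4892,-.1593,.018],redc=[.6415,.004,.006],grn=[.505,.317,.006],blk=[.4787,-.3407,.006],rnd=[.4604,.1304,.006]).items(): print(nm,np.round(proj(s,P),1))
H,S,V=[hsv[...,i].astype(int) for i in range(3)]
def bx(m,u0,v0,u1,v1):
    o=np.zeros_like(m);o[v0:v1,u0:u1]=m[v0:v1,u0:u1];return o
print("side red",rect(s,bx(((H<6)|(H>174))&(S>150)&(V>60),200,230,242,255),.006))
print("side green",rect(s,bx((H>45)&(H<85)&(S>120),240,340,285,390),.006))
print("side cork?")
for nm,(u,v,z) in dict(cup=(458,165,.116),beaker=(163,157,.07)).items(): print(nm,np.round(onz(t,u,v,z),3))
E
python3 go.py 489.6 -157.2 160 106.3 1
```

```text
bar proj side (np.float64(292.1829088644329), np.float64(172.92084807844418))
bar side mask 281 304 165 181
plate [292.4 200.4]
redc [221.5 242. ]
grn [261.9 363.9]
blk [300.7 168.3]
rnd [295.5 286.6]
side red [642.7   5.7  63.6  39.2   4.7]
side green [491.  338.1  12.4   2.5  54.3]
side cork?
cup [ 0.62  -0.474  0.116]
beaker [0.67  0.224 0.07 ]
clock 0.2 tip mm [238.8 631.1 205.3] yang 69.3 tilt 0.04 grip 1.002 F [-0.1  0.7  0.7] q7 -0.07
dist mm [ 250.8 -788.3  -45.3] tool yaw -37.0
xyz [[-51.36, -64.84, 4.58]] yaw each -37.0
```

```bash
python3 go.py 470 280 190 106.3 10
```

```text
clock 0.2 tip mm [238.8 631.1 205.3] yang 69.3 tilt 0.04 grip 1.002 F [-0.1  0.7  0.7] q7 -0.07
dist mm [ 231.2 -351.1  -15.3] tool yaw -37.0
xyz [[-3.4, -2.5, 0.2], [-3.2, -2.7, 0.2], [-3.1, -2.9, 0.2], [-2.9, -3.1, 0.2], [-2.7, -3.3, 0.2], [-2.4, -3.4, 0.2], [-2.2, -3.6, 0.2], [-2.0, -3.7, 0.2], [-1.7, -3.8, 0.2], [-1.5, -3.9, 0.2]] yaw each -3.7
```

```bash
python3 -m inch '{"xyz":[[-3.4,-2.5,0.2],[-3.2,-2.7,0.2],[-3.1,-2.9,0.2],[-2.9,-3.1,0.2],[-2.7,-3.3,0.2]],"yaw":[-3.7,-3.7,-3.7,-3.7,-3.7]}' 1; python3 -m inch '{"xyz":[[-2.4,-3.4,0.2],[-2.2,-3.6,0.2],[-2.0,-3.7,0.2],[-1.7,-3.8,0.2],[-1.5,-3.9,0.2]],"yaw":[-3.7,-3.7,-3.7,-3.7,-3.7]}'; python3 go.py 489.6 -157.2 150 106.3 12
```

```text
clock: 0.7
tcp_pos: [0.3539, 0.4537, 0.2901]
tcp_rot: [-0.001, 0.009, 1.0, -0.0]
wrist_force: [0.5, 1.0, 1.0]
grip_width: 1.003
clock: 1.2
tcp_pos: [0.4767, 0.2735, 0.2799]
tcp_rot: [-0.001, -0.159, 0.987, 0.0]
wrist_force: [1.0, 0.2, -0.2]
grip_width: 0.998
clock 1.2 tip mm [476.5 273.5 182.9] yang 108.3 tilt 0.10 grip 0.998 F [ 1.   0.2 -0.2] q7 1.29
dist mm [  13.1 -430.7  -32.9] tool yaw 2.0
xyz [[1.0, -3.4, 0.3], [1.0, -3.4, 0.3], [1.0, -3.4, 0.3], [1.0, -3.5, 0.3], [1.0, -3.5, 0.3], [1.0, -3.5, 0.3], [1.0, -3.5, 0.3], [1.0, -3.5, 0.3], [0.9, -3.5, 0.3], [0.9, -3.5, 0.3], [0.9, -3.5, 0.3], [0.9, -3.5, 0.3]] yaw each 0.2
```

```bash
python3 -m inch '{"xyz":[[1.0,-3.4,0.2],[1.0,-3.4,0.2],[1.0,-3.5,0.2],[1.0,-3.5,0.2],[1.0,-3.5,0.2]],"yaw":[0.2,0.2,0.2,0.2,0.2]}'; python3 -m inch '{"xyz":[[1.0,-3.5,0.2],[1.0,-3.5,0.2],[1.0,-3.5,0.2],[0.9,-3.5,0.2],[0.9,-3.5,0.2]],"yaw":[0.2,0.2,0.2,0.2,0.2]}';  python3 go.py 489.6 -157.2 150 106.3 3
```

```text
clock: 1.7
tcp_pos: [0.4844, 0.0849, 0.2693]
tcp_rot: [-0.0, -0.15, 0.989, -0.0]
wrist_force: [0.7, -0.1, 0.5]
grip_width: 1.0
clock: 2.2
tcp_pos: [0.488, -0.1041, 0.2595]
tcp_rot: [0.0, -0.141, 0.99, 0.0]
wrist_force: [0.8, 0.3, -0.0]
grip_width: 1.0
clock 2.2 tip mm [ 488.  -104.   162.5] yang 106.2 tilt 0.05 grip 1.000 F [ 0.8  0.3 -0. ] q7 2.03
dist mm [  1.6 -53.2 -12.5] tool yaw -0.1
xyz [[0.4, -1.7, 0.4], [0.4, -1.7, 0.4], [0.4, -1.7, 0.4]] yaw each -0.0
```

```bash
python3 -m inch '{"xyz":[[0.4,-1.7,0.4],[0.4,-1.7,0.4],[0.4,-1.7,0.4],[0,0,0],[0,0,0]],"yaw":[0,0,0,0,0]}' 0.1; python3 go.py 489.6 -157.2 90.5 106.3 1
python3 - <<'E'
from h import *
t=grab("top");s=grab("side")
crop(t,270,180,370,280,6,"pics/a1.png");crop(s,240,110,350,220,5,"pics/a2.png")
E
```

```text
clock: 2.7
tcp_pos: [0.4894, -0.1639, 0.2471]
tcp_rot: [0.0, -0.137, 0.991, -0.0]
wrist_force: [-0.5, -0.1, -0.4]
grip_width: 0.614
clock 2.7 tip mm [ 489.5 -164.   150.1] yang 105.8 tilt 0.06 grip 0.614 F [-0.5 -0.1 -0.4] q7 2.17
dist mm [  0.1   6.8 -59.6] tool yaw -0.5
xyz [[-0.2, 0.65, 5.96]] yaw each -0.5
```

View pics/a2.png

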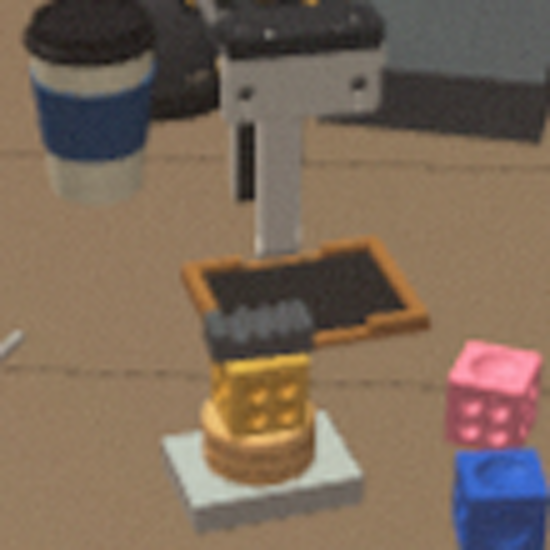

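View pics/a1.png

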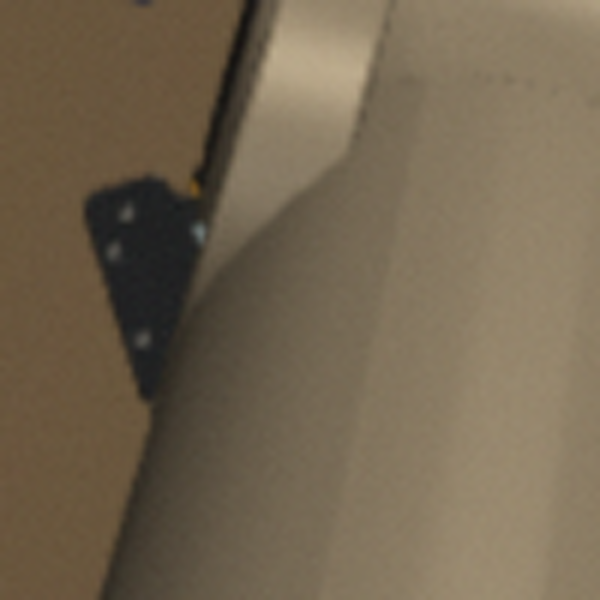

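```bash
python3 -m inch '{"xyz":[[-0.2,0.65,0.5],[0,0,0]],"yaw":[-0.5,0]}';python3 go.py 489.6 -157.2 90.5 106.3 1
```

```text
clock: 3.0
tcp_pos: [0.4899, -0.1546, 0.2421]
tcp_rot: [0.001, -0.144, 0.99, -0.0]
wrist_force: [-0.6, -0.1, -0.2]
grip_width: 0.546
clock 3.0 tip mm [ 490.  -154.6  145.1] yang 106.5 tilt 0.08 grip 0.546 F [-0.6 -0.1 -0.2] q7 2.16
dist mm [ -0.4  -2.6 -54.6] tool yaw 0.2
xyz [[0.12, -0.23, 5.46]] yaw each 0.2
```

```bash
python3 -m inch '{"xyz":[[0.1,-0.15,1.5],[0,0,1.5],[0,0,1.3],[0,0,0.6],[0,0,0]],"yaw":[0.2,0,0,0,0]}';python3 go.py 489.6 -157.2 90.5 106.3 1
```

```text
clock: 3.5
tcp_pos: [0.4903, -0.1533, 0.1915]
tcp_rot: [0.001, -0.144, 0.99, 0.0]
wrist_force: [-0.5, 0.8, 0.0]
grip_width: 0.55
clock 3.5 tip mm [ 490.5 -153.3   94.5] yang 106.6 tilt 0.16 grip 0.550 F [-0.5  0.8  0. ] q7 2.20
dist mm [-0.9 -3.9 -4. ] tool yaw 0.3
xyz [[0.2, -0.35, 0.4]] yaw each 0.3
```

```bash
python3 -m inch '{"xyz":[[0.1,-0.35,0.3],[0,0,0]],"yaw":[0,0]}';python3 go.py 489.6 -157.2 90.5 106.3 1
python3 - <<'E'
from h import *
s=grab("side")
crop(s,240,110,350,220,5,"pics/a3.png")
E
```

```text
clock: 3.7
tcp_pos: [0.4906, -0.1572, 0.1888]
tcp_rot: [0.002, -0.144, 0.99, 0.0]
wrist_force: [0.2, 0.2, -0.0]
grip_width: 0.551
clock 3.7 tip mm [ 490.9 -157.1   91.8] yang 106.6 tilt 0.19 grip 0.551 F [ 0.2  0.2 -0. ] q7 2.21
dist mm [-1.3 -0.1 -1.3] tool yaw 0.3
xyz [[0.13, 0.03, 0.13]] yaw each 0.3
```

View pics/a3.png

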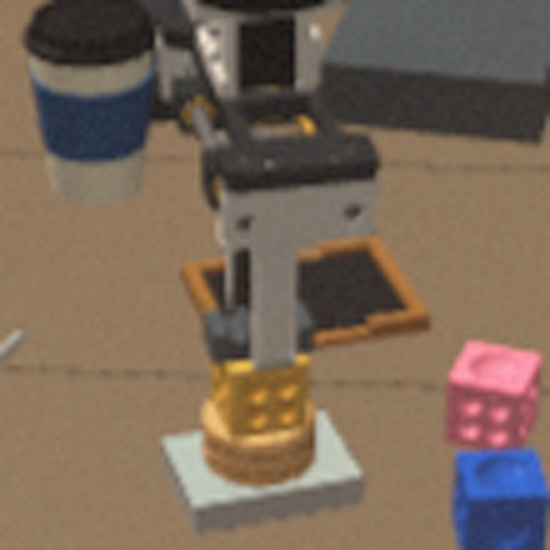

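```bash
python3 -m inch '{"xyz":[[0,0,0],[0,0,0],[0,0,0],[0,0,0]],"yaw":[0,0,0,0]}' -1;python3 go.py 642 4.5 145 94 9
```

```text
clock: 4.15
tcp_pos: [0.4912, -0.1573, 0.1901]
tcp_rot: [0.003, -0.144, 0.99, -0.0]
wrist_force: [0.0, -0.8, -0.8]
grip_width: 0.261
clock 4.2 tip mm [ 491.7 -157.2   93.1] yang 106.6 tilt 0.31 grip 0.261 F [ 0.  -0.8 -0.8] q7 2.21
dist mm [150.3 161.7  51.9] tool yaw 12.6
xyz [[-2.1, 1.2, -0.6], [-2.1, 1.3, -0.6], [-2.1, 1.3, -0.6], [-2.0, 1.4, -0.6], [-2.0, 1.4, -0.6], [-1.9, 1.5, -0.6], [-1.9, 1.5, -0.6], [-1.9, 1.6, -0.6], [-1.8, 1.6, -0.6]] yaw each 1.4
```

```bash
python3 -m inch '{"xyz":[[0,0,-0.8],[0,0,-1.2],[0,0,-1.2],[0,0,-0.8],[0,0,0]],"yaw":[0,0,0,0,0]}'; python3 -m inch '{"xyz":[[-2,1.2,-0.2],[-2.1,1.3,-0.2],[-2.1,1.3,-0.2],[-2,1.4,-0.2],[-2,1.4,-0.2]],"yaw":[1.4,1.4,1.4,1.4,1.4]}';python3 go.py 642 4.5 145 94 4
python3 - <<'E'
from h import *
s=grab("side");t=grab("top")
crop(s,200,80,350,220,4,"pics/a4.png");crop(t,270,180,370,280,6,"pics/a5.png")
E
```

```text
clock: 4.65
tcp_pos: [0.4911, -0.1573, 0.2344]
tcp_rot: [0.003, -0.144, 0.99, -0.0]
wrist_force: [0.7, 0.2, -1.4]
grip_width: 0.264
clock: 5.15
tcp_pos: [0.5753, -0.0689, 0.2463]
tcp_rot: [0.004, -0.079, 0.997, 0.0]
wrist_force: [-0.0, 0.7, 0.1]
grip_width: 0.263
clock 5.2 tip mm [575.9 -68.9 149.3] yang 99.0 tilt 0.40 grip 0.263 F [-0.   0.7  0.1] q7 1.88
dist mm [66.1 73.4 -4.3] tool yaw 5.0
xyz [[-1.9, 1.6, 0.1], [-1.9, 1.6, 0.1], [-1.8, 1.6, 0.1], [-1.8, 1.7, 0.1]] yaw each 1.3
```

View pics/a4.png

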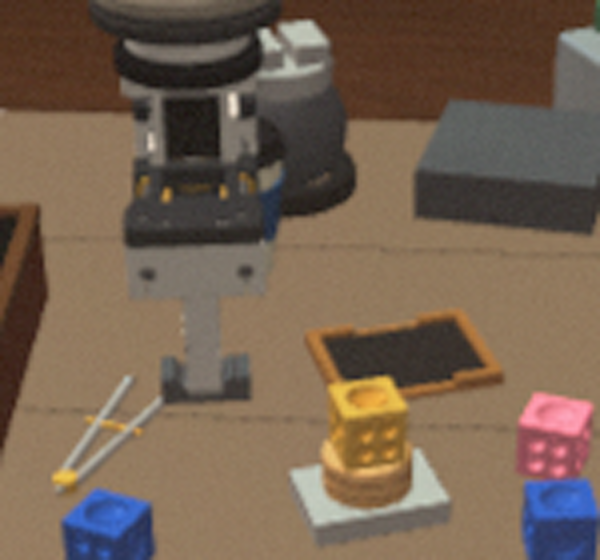

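View pics/a5.png

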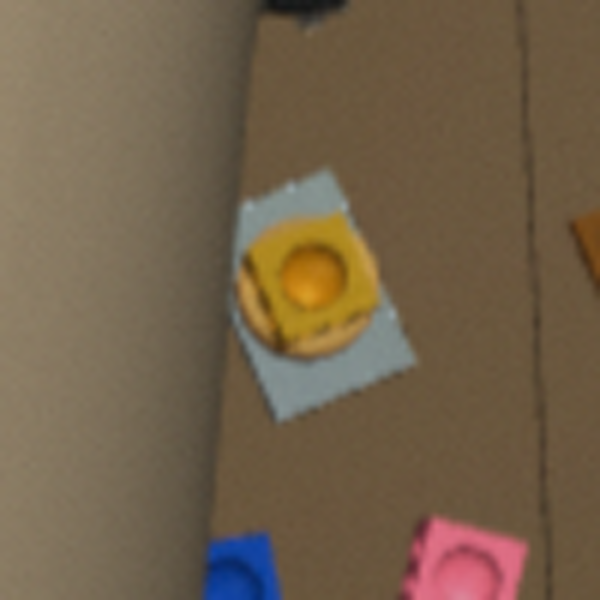

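```bash
python3 -m inch '{"xyz":[[-1.9,1.6,0.1],[-1.9,1.6,0.1],[-1.5,1.4,0.1],[-0.6,0.6,0],[0,0,0]],"yaw":[1.3,1.3,1.3,0,0]}';python3 go.py 642 4.5 13 94 1
```

```text
clock: 5.75
tcp_pos: [0.6283, -0.0069, 0.2427]
tcp_rot: [0.003, -0.046, 0.999, 0.0]
wrist_force: [0.7, -0.2, -1.7]
grip_width: 0.261
clock 5.8 tip mm [628.8  -6.8 145.7] yang 95.3 tilt 0.33 grip 0.261 F [ 0.7 -0.2 -1.7] q7 1.73
dist mm [  13.2   11.3 -132.7] tool yaw 1.3
xyz [[-1.34, 1.01, 13.28]] yaw each 1.3
```

```bash
python3 -m inch '{"xyz":[[-0.6,0.5,2],[-0.5,0.4,2.2],[0,0,2],[0,0,1.8],[0,0,0.8]],"yaw":[0.5,0.5,0,0,0]}';python3 go.py 642 4.5 13 94 1
```

```text
clock: 6.25
tcp_pos: [0.6369, -0.0027, 0.1541]
tcp_rot: [0.004, -0.036, 0.999, -0.001]
wrist_force: [-0.8, 0.0, -2.1]
grip_width: 0.266
clock 6.2 tip mm [637.7  -2.8  57.1] yang 94.2 tilt 0.46 grip 0.266 F [-0.8  0.  -2.1] q7 1.75
dist mm [  4.3   7.3 -44.1] tool yaw 0.2
xyz [[-0.45, 0.7, 4.41]] yaw each 0.2
```

```bash
python3 -m inch '{"xyz":[[-0.4,0.6,0.9],[0,0,1],[0,0,0.4],[0,0,0]],"yaw":[0,0,0,0]}';python3 go.py 642 4.5 13 94 1
python3 - <<'E'
from h import *
s=grab("side");t=grab("top")
crop(s,170,170,290,270,6,"pics/a6.png")
np.savez("t1.npz",**t);crop(t,200,130,380,280,4,"pics/a7.png")
E
```

```text
clock: 6.65
tcp_pos: [0.6403, 0.0021, 0.1301]
tcp_rot: [0.004, -0.036, 0.999, -0.001]
wrist_force: [-0.2, 0.5, -1.1]
grip_width: 0.259
clock 6.7 tip mm [641.1   2.   33.1] yang 94.1 tilt 0.46 grip 0.259 F [-0.2  0.5 -1.1] q7 1.75
dist mm [  0.9   2.5 -20.1] tool yaw 0.1
xyz [[-0.09, 0.25, 2.01]] yaw each 0.1
```

View pics/a6.png

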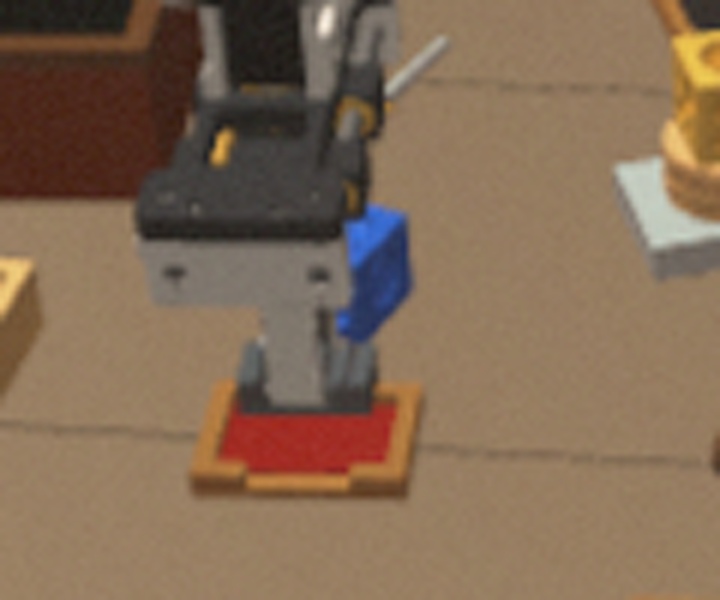

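View pics/a7.png

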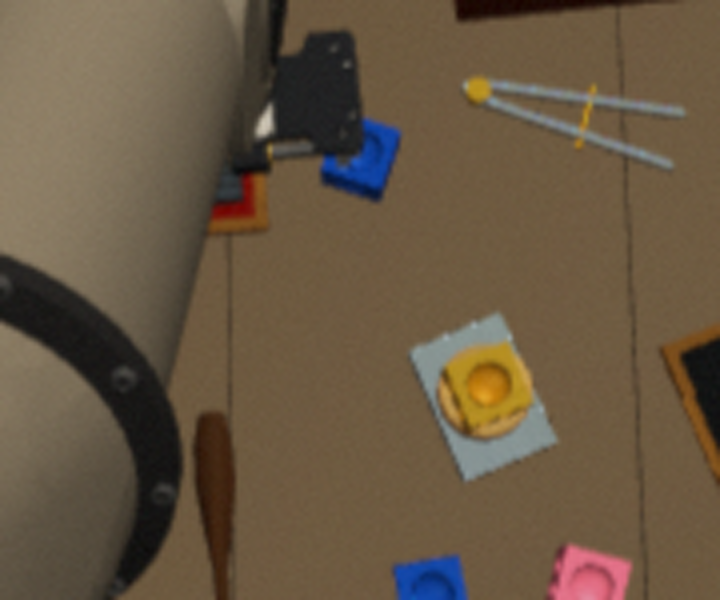

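```bash
python3 -m inch '{"xyz":[[-0.1,0.2,0.6],[0,0,0.5],[0,0,0.3],[0,0,0.1],[0,0,0]],"yaw":[0,0,0,0,0]}';python3 go.py 642 4.5 13 94 1
```

```text
clock: 7.25
tcp_pos: [0.6421, 0.0044, 0.1155]
tcp_rot: [0.005, -0.036, 0.999, -0.001]
wrist_force: [0.4, 0.7, -1.0]
grip_width: 0.262
clock 7.2 tip mm [643.1   4.3  18.5] yang 94.1 tilt 0.58 grip 0.262 F [ 0.4  0.7 -1. ] q7 1.76
dist mm [-1.1  0.2 -5.5] tool yaw 0.1
xyz [[0.12, 0.03, 0.55]] yaw each 0.1
```

```bash
python3 -m inch '{"xyz":[[0,0,0.3],[0,0,0.2],[0,0,0.1],[0,0,0]],"yaw":[0,0,0,0]}';python3 go.py
```

```text
clock: 7.65
tcp_pos: [0.6425, 0.0043, 0.1102]
tcp_rot: [0.005, -0.036, 0.999, -0.0]
wrist_force: [-0.5, 0.4, -1.6]
grip_width: 0.261
clock 7.7 tip mm [643.6   4.2  13.2] yang 94.1 tilt 0.62 grip 0.261 F [-0.5  0.4 -1.6] q7 1.76
```

```bash
python3 -m inch '{"xyz":[[0,0,0.1],[0,0,0.05]],"yaw":[0,0]}'; python3 -m inch '{"xyz":[[0,0,0.1],[0,0,0.05]],"yaw":[0,0]}';python3 go.py
```

```text
clock: 7.85
tcp_pos: [0.6427, 0.0042, 0.1101]
tcp_rot: [0.006, -0.036, 0.999, -0.0]
wrist_force: [-5.5, -0.4, 8.8]
grip_width: 0.263
clock: 8.05
tcp_pos: [0.6427, 0.0041, 0.1101]
tcp_rot: [0.006, -0.036, 0.999, 0.0]
wrist_force: [-3.3, 0.3, 6.2]
grip_width: 0.263
clock 8.1 tip mm [643.8   4.2  13.1] yang 94.1 tilt 0.65 grip 0.263 F [-3.3  0.3  6.2] q7 1.76
```

```bash
python3 -m inch '{"xyz":[[0,0,0],[0,0,0],[0,0,0]],"yaw":[0,0,0]}' 0; python3 -m inch '{"xyz":[[0,0,-1],[0,0,-2],[0,0,-3],[0,0,-3],[0,0,-3]],"yaw":[0,0,0,0,0]}';python3 - <<'E'
from h import *
s=grab("side");t=grab("top")
crop(s,170,170,350,270,4,"pics/b1.png");np.savez("s1.npz",**s)
np.savez("t1.npz",**t)
for n,d in(("top",t),("side",s)):
    hsv=cv2.cvtColor(d["frame"],cv2.COLOR_BGR2HSV);H,S,V=[hsv[...,i].astype(int) for i in range(3)]
    m=(H>18)&(H<32)&(S>150)&(V>90); o=np.zeros_like(m); 
    a=(300,205,345,252) if n=="top" else (275,170,312,205); o[a[1]:a[3],a[0]:a[2]]=m[a[1]:a[3],a[0]:a[2]]
    print(n,rect(d,o,.086),o.sum())
    v=d["frame"].copy(); v[o]=(255,0,255); crop(dict(frame=v),a[0]-20,a[1]-20,a[2]+20,a[3]+20,6,f"pics/b_{n}.png")
E
```

```text
clock: 8.35
tcp_pos: [0.6429, 0.0041, 0.1102]
tcp_rot: [0.006, -0.036, 0.999, 0.0]
wrist_force: [-1.3, -0.8, -0.5]
grip_width: 0.477
clock: 8.85
tcp_pos: [0.6397, 0.0037, 0.2319]
tcp_rot: [0.003, -0.035, 0.999, -0.0]
wrist_force: [-0.3, 1.1, -1.0]
grip_width: 0.499
top [ 488.1 -155.5   49.4   46.5  -60.5] 329
side [ 491.2 -154.2   43.4   41.3  -72.3] 134
```

View pics/b1.png

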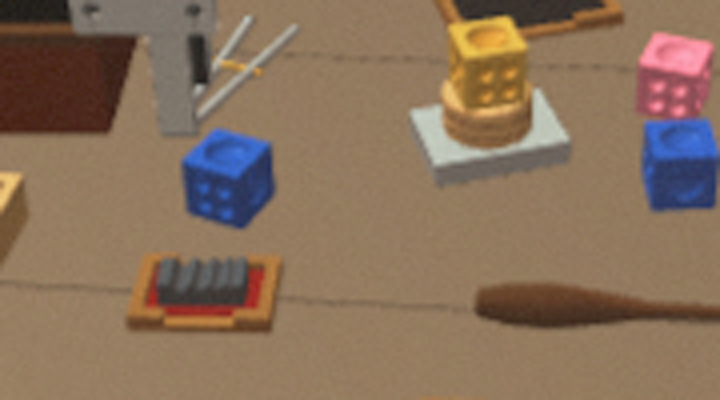

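View pics/b_top.png

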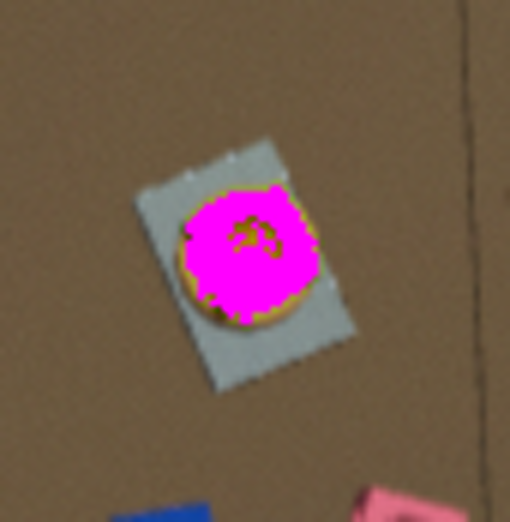

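View pics/b_side.png

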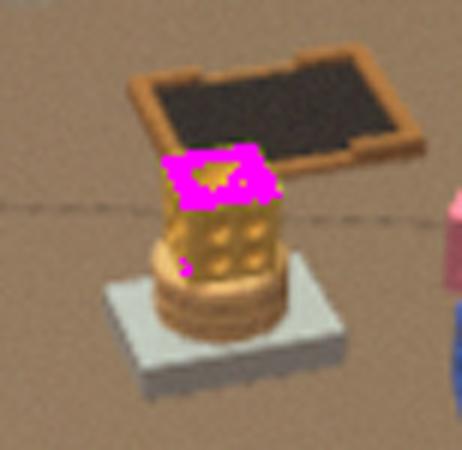

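Run:
```python
from h import *
from numpy import *
for n,a,zz in(("t1",(300,205,345,252),.086),("s1",(275,170,312,205),.086)):
    d=dict(load(n+".npz"));hsv=cv2.cvtColor(d["frame"],cv2.COLOR_BGR2HSV);H,S,V=[hsv[...,i].astype(int) for i in range(3)]
    for hm in (19,20,21,22,23):
      for vm in (110,130,150,170):
        m=(H>=hm)&(H<34)&(S>140)&(V>vm);o=zeros_like(m);o[a[1]:a[3],a[0]:a[2]]=m[a[1]:a[3],a[0]:a[2]]
        o=cv2.morphologyEx(o.astype(uint8),cv2.MORPH_OPEN,ones((3,3)))
        if o.sum()>60: print(n,hm,vm,o.sum(),rect(d,o,zz))
```

```text
t1 19 110 330 [ 485.9 -157.2   49.4   49.3   -1.4]
t1 19 130 298 [ 487.9 -160.1   51.2   43.9   16.5]
t1 19 150 264 [ 488.7 -160.7   50.8   42.7   21.3]
t1 19 170 129 [ 490.  -177.3   21.3    9.4   -2.2]
t1 20 110 225 [ 490.9 -158.4   43.9   43.   -72.9]
t1 20 130 218 [ 491.  -158.8   43.1   43.   -72.9]
t1 20 150 201 [ 491.5 -159.2   42.7   41.7   21.3]
t1 20 170 93 [ 490.1 -176.1   21.3    7.    -2.2]
t1 21 110 184 [ 490.7 -157.9   40.7   39.6   21. ]
t1 21 130 182 [ 490.8 -158.    40.5   39.6   20.4]
t1 21 150 159 [ 500.5 -153.9   39.2   19.9  -64.7]
t1 21 170 63 [ 486.5 -176.    14.2    7.    -2.2]
t1 22 110 79 [ 498.  -141.2   11.9    7.    -1.9]
t1 22 130 79 [ 498.  -141.2   11.9    7.    -1.9]
t1 22 150 79 [ 498.  -141.2   11.9    7.    -1.9]
s1 19 110 117 [ 491.5 -155.    43.6   41.2  -71.4]
s1 19 130 114 [ 491.4 -154.7   43.    41.2  -71.4]
s1 19 150 110 [ 491.2 -154.5   42.7   41.   -72.3]
s1 19 170 100 [ 491.5 -154.2   40.8   40.5   23.4]
s1 20 110 82 [ 503.7 -149.    40.2   12.9  -69.7]
s1 20 130 79 [ 503.7 -149.    40.2   12.9  -69.7]
s1 20 150 75 [ 503.7 -149.    40.2   12.9  -69.7]
s1 20 170 73 [ 503.7 -149.    40.2   12.9  -69.7]
```

```bash
python3 go.py 491 -156.5 125 109.5 10
```

```text
clock 8.9 tip mm [642.6   3.6 138.2] yang 94.0 tilt 0.65 grip 0.498 F [-0.3 -0.5  0. ] q7 1.71
dist mm [-151.6 -160.1  -13.2] tool yaw -15.5
xyz [[1.6, -1.5, 0.1], [1.7, -1.4, 0.1], [1.7, -1.4, 0.1], [1.7, -1.4, 0.1], [1.8, -1.3, 0.1], [1.8, -1.3, 0.1], [1.8, -1.2, 0.1], [1.9, -1.2, 0.1], [1.9, -1.1, 0.1], [1.9, -1.1, 0.1]] yaw each -1.5
```

```bash
python3 -m inch '{"xyz":[[1.6,-1.5,0],[1.7,-1.4,0],[1.7,-1.4,0],[1.7,-1.4,0],[1.8,-1.3,0]],"yaw":[-1.5,-1.5,-1.5,-1.5,-1.5]}' 0.4; python3 -m inch '{"xyz":[[1.8,-1.3,0],[1.8,-1.2,0],[1.9,-1.2,0],[1.2,-0.8,0],[0.4,-0.3,0]],"yaw":[-1.5,-1.5,-1.5,-1.5,0]}'; python3 go.py 491 -156.5 125 109.5 2
```

```text
clock: 9.45
tcp_pos: [0.5648, -0.0761, 0.2355]
tcp_rot: [0.007, -0.105, 0.994, -0.0]
wrist_force: [-0.1, -0.3, -0.3]
grip_width: 0.698
clock: 9.95
tcp_pos: [0.5033, -0.1445, 0.2348]
tcp_rot: [0.007, -0.158, 0.987, -0.0]
wrist_force: [-0.2, 0.4, 0.7]
grip_width: 0.703
clock 9.9 tip mm [ 504.6 -144.3  137.8] yang 108.2 tilt 0.81 grip 0.703 F [-0.2  0.4  0.7] q7 2.18
dist mm [-13.6 -12.2 -12.8] tool yaw -1.3
xyz [[0.8, -0.4, 0.6], [0.9, -0.4, 0.6]] yaw each -0.6
```

```bash
python3 -m inch '{"xyz":[[0.8,-0.4,1],[0.9,-0.4,1.5],[0,0,1.5],[0,0,1],[0,0,0]],"yaw":[-0.6,-0.5,0,0,0]}'; python3 go.py 491 -156.5 52 109.5 1
```

```text
clock: 10.45
tcp_pos: [0.4913, -0.1572, 0.1838]
tcp_rot: [0.008, -0.166, 0.986, -0.001]
wrist_force: [-0.9, -0.0, 0.1]
grip_width: 0.701
clock 10.4 tip mm [ 492.9 -157.    86.8] yang 109.1 tilt 0.94 grip 0.701 F [-0.9 -0.   0.1] q7 2.26
dist mm [ -1.9   0.5 -34.8] tool yaw -0.4
xyz [[0.21, 0.12, 3.47]] yaw each -0.4
```

Run:
```python
from h import *
s=grab("side");t=grab("top")
crop(s,240,110,350,220,5,"pics/b3.png");crop(t,270,180,370,280,5,"pics/b4.png")
```

```text
(no output)
```

View pics/b3.png

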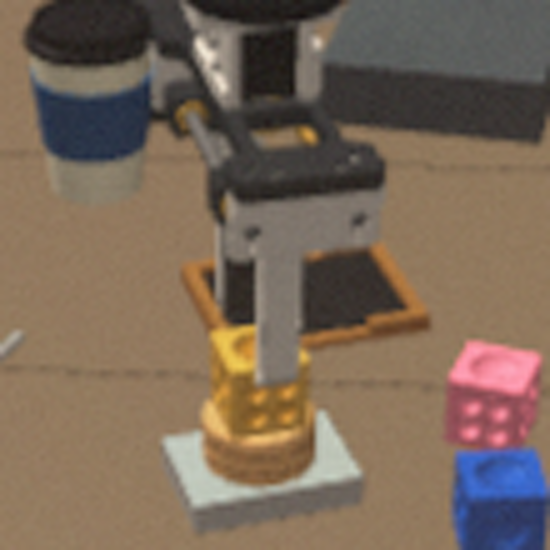

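```bash
python3 -m inch '{"xyz":[[0.2,0.1,1],[0,0,1.2],[0,0,0.7],[0,0,0.3],[0,0,0]],"yaw":[-0.3,0,0,0,0]}'; python3 go.py 491 -156.5 52 109.5 1
```

```text
clock: 11.05
tcp_pos: [0.4909, -0.1565, 0.151]
tcp_rot: [0.01, -0.169, 0.985, -0.001]
wrist_force: [0.4, -0.3, 0.1]
grip_width: 0.701
clock 11.1 tip mm [ 492.8 -156.3   54.1] yang 109.5 tilt 1.12 grip 0.701 F [ 0.4 -0.3  0.1] q7 2.30
dist mm [-1.8 -0.2 -2.1] tool yaw 0.0
xyz [[0.18, 0.05, 0.2]] yaw each 0.0
```

```bash
python3 -m inch '{"xyz":[[0.1,0,0.2],[0,0,0],[0,0,0]],"yaw":[0,0,0]}' -1; python3 go.py
```

```text
clock: 11.35
tcp_pos: [0.4901, -0.157, 0.1491]
tcp_rot: [0.01, -0.169, 0.986, -0.001]
wrist_force: [0.1, -0.1, -0.1]
grip_width: 0.485
clock 11.3 tip mm [ 492.  -156.9   52.1] yang 109.5 tilt 1.14 grip 0.485 F [ 0.1 -0.1 -0.1] q7 2.30
```

```bash
python3 -m inch '{"xyz":[[0,0,0],[0,0,0]],"yaw":[0,0]}'; python3 -m inch '{"xyz":[[0,0,-0.5],[0,0,-1.5],[0,0,-2.5],[0,0,-2],[0,0,-1]],"yaw":[0,0,0,0,0]}'; python3 go.py 505 317 125 100 14;python3 - <<'E'
from h import *
s=grab("side")
crop(s,240,110,350,220,5,"pics/b5.png")
E
```

```text
clock: 11.55
tcp_pos: [0.49, -0.1571, 0.1493]
tcp_rot: [0.01, -0.169, 0.986, -0.001]
wrist_force: [0.2, -0.1, -4.3]
grip_width: 0.424
clock: 12.05
tcp_pos: [0.4868, -0.1568, 0.2259]
tcp_rot: [0.007, -0.169, 0.986, -0.0]
wrist_force: [1.1, -0.0, -4.8]
grip_width: 0.426
clock 12.1 tip mm [ 488.3 -156.7  128.9] yang 109.5 tilt 0.85 grip 0.426 F [ 1.1 -0.  -4.8] q7 2.23
dist mm [ 16.7 473.7  -3.9] tool yaw 9.5
xyz [[-1.2, 3.1, 0.0], [-1.2, 3.2, 0.0], [-1.2, 3.2, 0.0], [-1.1, 3.2, 0.0], [-1.1, 3.2, 0.0], [-1.1, 3.2, 0.0], [-1.0, 3.2, 0.0], [-1.0, 3.2, 0.0], [-0.9, 3.3, 0.0], [-0.9, 3.3, 0.0], [-0.9, 3.3, 0.0], [-0.8, 3.3, 0.0], [-0.8, 3.3, 0.0], [-0.7, 3.3, 0.0]] yaw each 0.7
```

View pics/b5.png

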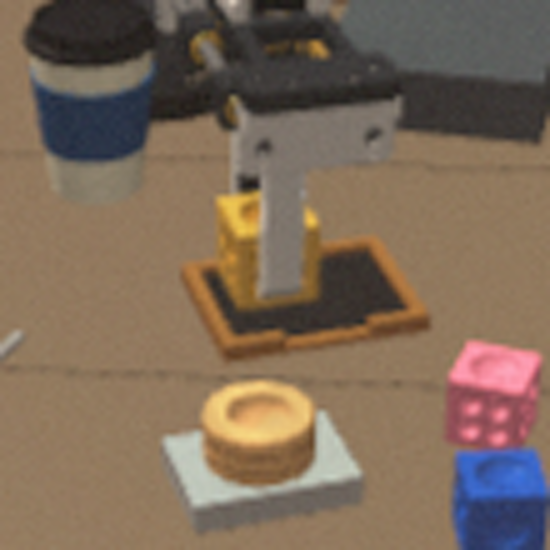

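```bash
python3 -m inch '{"xyz":[[-1.2,3.1,0],[-1.2,3.2,0],[-1.2,3.2,0],[-1.1,3.2,0],[-1.1,3.2,0]],"yaw":[0.7,0.7,0.7,0.7,0.7]}'; python3 -m inch '{"xyz":[[-1.1,3.2,0],[-1,3.2,0],[-1,3.2,0],[-0.9,3.3,0],[-0.9,3.3,0]],"yaw":[0.7,0.7,0.7,0.7,0.7]}'; python3 go.py 505 317 110 100 4
```

```text
clock: 12.6
tcp_pos: [0.4925, 0.0131, 0.2258]
tcp_rot: [0.008, -0.134, 0.991, -0.001]
wrist_force: [0.2, -0.0, -3.8]
grip_width: 0.427
clock: 13.1
tcp_pos: [0.4988, 0.1893, 0.2228]
tcp_rot: [0.006, -0.102, 0.995, -0.001]
wrist_force: [0.7, -0.3, -4.1]
grip_width: 0.423
clock 13.1 tip mm [500.1 189.3 125.8] yang 101.7 tilt 0.74 grip 0.423 F [ 0.7 -0.3 -4.1] q7 1.37
dist mm [  4.9 127.7 -15.8] tool yaw 1.7
xyz [[-0.8, 3.1, 0.4], [-0.7, 3.1, 0.4], [-0.7, 3.1, 0.4], [-0.7, 3.1, 0.4]] yaw each 0.4
```

```bash
python3 -m inch '{"xyz":[[-0.8,3.1,0.3],[-0.7,3.1,0.3],[-0.7,2.6,0.3],[-0.4,1.2,0.5],[0,0,1]],"yaw":[0.4,0.4,0.4,0,0]}'; python3 go.py 505 317 12 100 1;python3 - <<'E'
from h import *
s=grab("side")
crop(s,200,280,330,400,5,"pics/b6.png")
E
```

```text
clock: 13.6
tcp_pos: [0.503, 0.3019, 0.1947]
tcp_rot: [0.005, -0.095, 0.996, -0.0]
wrist_force: [0.4, -0.1, -4.4]
grip_width: 0.422
clock 13.6 tip mm [504.  301.9  97.7] yang 100.8 tilt 0.59 grip 0.422 F [ 0.4 -0.1 -4.4] q7 1.19
dist mm [  1.   15.1 -85.7] tool yaw 0.8
xyz [[-0.3, 1.48, 8.57]] yaw each 0.8
```

View pics/b6.png

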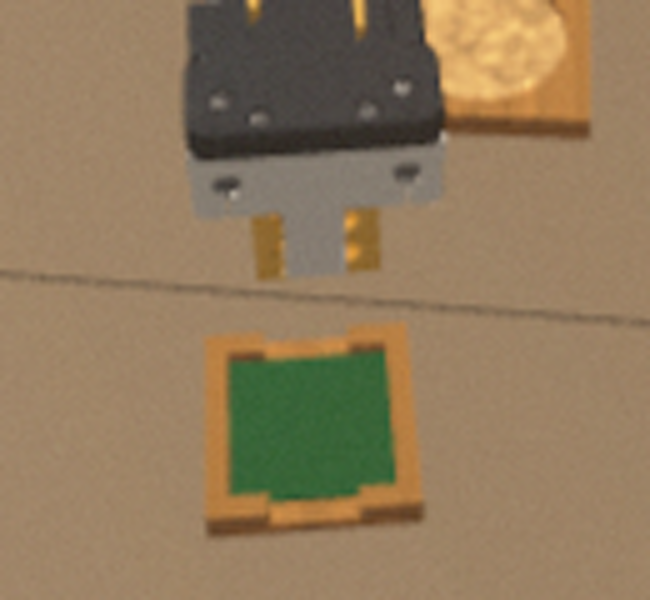

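```bash
python3 -m inch '{"xyz":[[-0.2,0.9,1.8],[-0.1,0.5,1.8],[0,0,1.6],[0,0,1],[0,0,0.4]],"yaw":[0.6,0,0,0,0]}'; python3 go.py 505 317 12 100 1
```

```text
clock: 14.15
tcp_pos: [0.5036, 0.3063, 0.1221]
tcp_rot: [0.003, -0.085, 0.996, -0.003]
wrist_force: [-0.2, -0.6, -3.7]
grip_width: 0.423
clock 14.2 tip mm [504.1 305.7  25.1] yang 99.8 tilt 0.50 grip 0.423 F [-0.2 -0.6 -3.7] q7 1.19
dist mm [  0.9  11.3 -13.1] tool yaw -0.2
xyz [[-0.27, 1.11, 1.3]] yaw each -0.2
```

```bash
python3 -m inch '{"xyz":[[-0.3,0.8,0],[0,0.3,0.2],[0,0,0.3]],"yaw":[0,0,0]}'; python3 go.py 505 317 12 100 1;python3 - <<'E'
from h import *
s=grab("side")
crop(s,200,280,330,400,5,"pics/b7.png")
E
```

```text
clock: 14.45
tcp_pos: [0.5056, 0.3173, 0.1177]
tcp_rot: [0.003, -0.084, 0.996, -0.003]
wrist_force: [-0.4, 0.2, -4.8]
grip_width: 0.421
clock 14.4 tip mm [506.3 316.7  20.7] yang 99.7 tilt 0.52 grip 0.421 F [-0.4  0.2 -4.8] q7 1.18
dist mm [-1.3  0.3 -8.7] tool yaw -0.3
xyz [[0.13, 0.06, 0.87]] yaw each -0.3
```

View pics/b7.png

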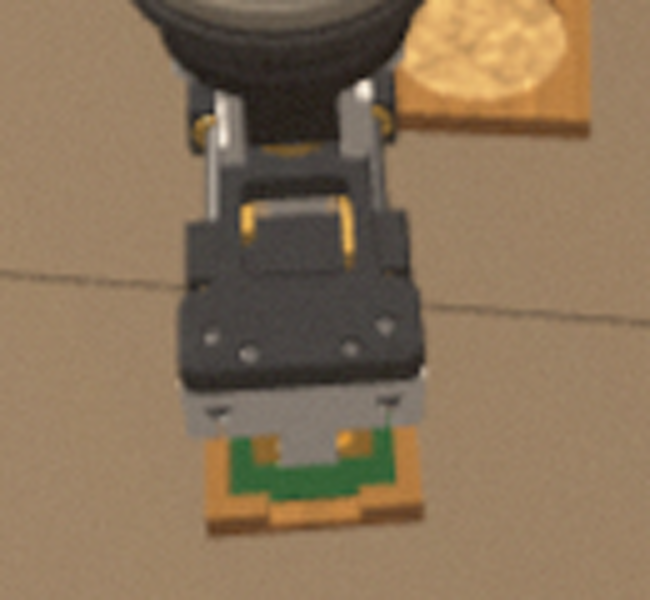

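Cube is over the green floor inside the lip (cube edges at 253–372 between lips 228–395). Lower it.

```bash
python3 -m inch '{"xyz":[[0.05,0,0.4],[0,0,0.2],[0,0,0.1]],"yaw":[0,0,0]}'; python3 -m inch '{"xyz":[[0,0,0.15],[0,0,0.1]],"yaw":[0,0]}'; python3 go.py
```

```text
clock: 14.8
tcp_pos: [0.5052, 0.3172, 0.1104]
tcp_rot: [0.003, -0.085, 0.996, -0.003]
wrist_force: [0.6, 0.4, -4.7]
grip_width: 0.423
clock: 15.0
tcp_pos: [0.5052, 0.3171, 0.1092]
tcp_rot: [0.003, -0.084, 0.996, -0.003]
wrist_force: [-9.9, -5.4, 28.1]
grip_width: 0.422
clock 15.0 tip mm [505.9 316.6  12.2] yang 99.7 tilt 0.51 grip 0.422 F [-9.9 -5.4 28.1] q7 1.18
```

```bash
python3 -m inch '{"xyz":[[0,0,0],[0,0,0],[0,0,0]],"yaw":[0,0,0]}' 0.25; python3 -m inch '{"xyz":[[0,0,-1],[0,0,-2.5],[0,0,-3],[0,0,-2.5],[0,0,-1]],"yaw":[0,0,0,0,0]}';python3 - <<'E'
from h import *
s=grab("side");t=grab("top")
crop(s,200,180,330,400,3,"pics/b8.png");np.savez("s2.npz",**s)
np.savez("t2.npz",**t);crop(t,270,180,370,280,5,"pics/b9.png")
E
```

```text
clock: 15.3
tcp_pos: [0.506, 0.3174, 0.1103]
tcp_rot: [0.004, -0.084, 0.996, -0.002]
wrist_force: [0.8, 0.3, 0.3]
grip_width: 0.612
clock: 15.8
tcp_pos: [0.5047, 0.3173, 0.2145]
tcp_rot: [0.003, -0.084, 0.996, -0.003]
wrist_force: [0.8, 2.0, -0.5]
grip_width: 0.623
```

View pics/b8.png

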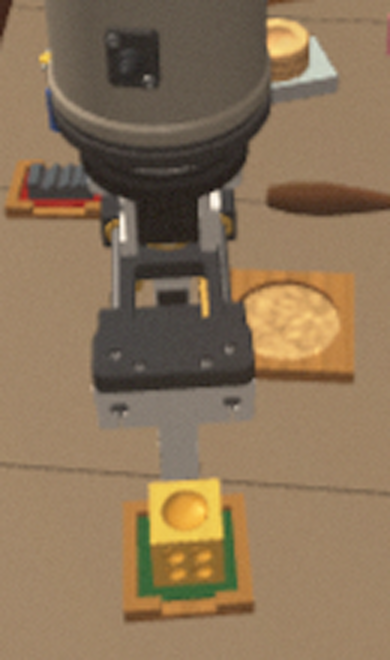

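View pics/b9.png

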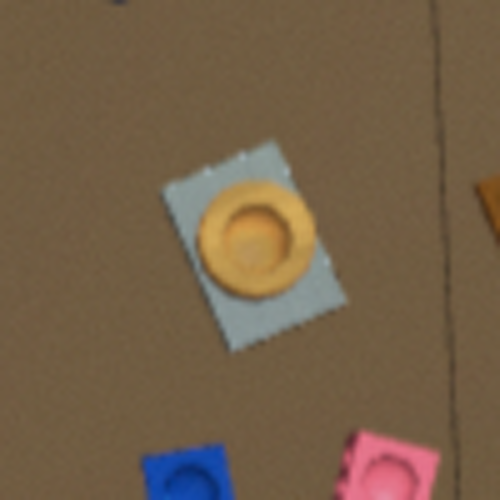

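```bash
cat > m2.py <<'E'
from h import *
import sys
def circ(d,m,a,z,nm):
    o=np.zeros(m.shape,np.uint8);o[a[1]:a[3],a[0]:a[2]]=m[a[1]:a[3],a[0]:a[2]]
    cs,_=cv2.findContours(o,cv2.RETR_EXTERNAL,cv2.CHAIN_APPROX_NONE);c=max(cs,key=cv2.contourArea);w=(worldpoly(d,c,z)*1000).astype(np.float32)
    h=cv2.convexHull(w);M=cv2.moments(h);print(nm,"centroid %.1f %.1f"%(M["m10"]/M["m00"],M["m01"]/M["m00"]),"eqdia %.1f"%(2*np.sqrt(M["m00"]/np.pi)))
def hsv(d):
    h=cv2.cvtColor(d["frame"],cv2.COLOR_BGR2HSV);return [h[...,i].astype(int) for i in range(3)]
if __name__=="__main__":
    t=dict(np.load("t2.npz"));s=dict(np.load("s2.npz"))
    H,S,V=hsv(t)
    for sm in(110,130,150): circ(t,(S>sm)&(V>110)&(H<28),(300,205,345,252),.046,"round top")
    u,v=206,243
    print(H[235:252:4,196:218:4],V[235:252:4,186:228:4],V[243,184:230])
    m=(S<70)&(V>95)|((S>110)&(V>110)&(H<28)); o=np.zeros_like(m);o[205:255,298:348]=m[205:255,298:348]; print("plate",rect(t,o,.018))
    t0=dict(np.load("t.npz"));H,S,V=hsv(t0)
    for vm in (150,160,170): circ(t0,cv2.morphologyEx((V>vm).astype(np.uint8),cv2.MORPH_CLOSE,np.ones((3,3)))>0,(180,218,232,270),.006,"cork")
E
python3 m2.py
```

```text
round top centroid 489.7 -159.9 eqdia 55.4
round top centroid 490.0 -159.2 eqdia 53.7
round top centroid 490.3 -159.4 eqdia 34.2
[[18 18 18 18 18 18]
 [18 18 17 18 18 18]
 [18 18 18 18 18 18]
 [18 18 18 18 18 18]
 [18 18 18 19 18 18]] [[113 132 129 150 157 182 171 178 124 131 109]
 [111 123 181 159 159 146 153 160 159 135 111]
 [111 127 176 172 158 160 178 169 166 117 110]
 [110 126 173 138 182 184 166 145 136 122 108]
 [108 135 155 160 167 165 146 165 141 141 108]] [111 108 111 117 126 127 127 133 178 177 176 177 173 175 172 167 162 161
 158 150 145 152 160 159 167 176 178 164 160 175 169 145 140 156 166 160
 134 120 117 112  94 109 110 110 111 112]
plate [ 489.9 -160.    92.    67.8   21.9]
cork centroid 459.8 132.0 eqdia 69.3
cork centroid 460.8 133.1 eqdia 66.2
cork centroid 449.9 126.1 eqdia 29.1
```

```bash
python3 go.py 490 -158.5 80 106 12
```

```text
clock 15.9 tip mm [505.3 316.7 116.4] yang 99.7 tilt 0.52 grip 0.623 F [-0.3 -0.4  0.2] q7 1.15
dist mm [ -15.3 -475.2  -36.4] tool yaw -6.3
xyz [[0.8, -3.9, 0.3], [0.8, -3.9, 0.3], [0.9, -3.9, 0.3], [0.9, -3.9, 0.3], [0.9, -3.8, 0.3], [1.0, -3.8, 0.3], [1.0, -3.8, 0.3], [1.0, -3.8, 0.3], [1.1, -3.8, 0.3], [1.1, -3.8, 0.3], [1.1, -3.8, 0.3], [1.2, -3.8, 0.3]] yaw each -0.5
```

```bash
python3 -m inch '{"xyz":[[0.8,-3.9,0.2],[0.8,-3.9,0.2],[0.9,-3.9,0.2],[0.9,-3.9,0.2],[0.9,-3.8,0.2]],"yaw":[-0.5,-0.5,-0.5,-0.5,-0.5]}' 1;  python3 -m inch '{"xyz":[[1,-3.8,0.3],[1,-3.8,0.3],[1,-3.8,0.3],[1.1,-3.8,0.3],[1,-3,0.3]],"yaw":[-0.5,-0.5,-0.5,-0.5,-0.5]}'; python3 go.py 490 -158.5 70 106 2
```

```text
clock: 16.4
tcp_pos: [0.496, 0.1177, 0.1988]
tcp_rot: [0.001, -0.112, 0.994, -0.003]
wrist_force: [1.1, -0.4, 0.0]
grip_width: 0.991
clock: 16.9
tcp_pos: [0.4858, -0.08, 0.1796]
tcp_rot: [-0.002, -0.134, 0.991, -0.004]
wrist_force: [0.4, 0.5, 0.0]
grip_width: 1.002
clock 16.9 tip mm [485.4 -80.9  82.6] yang 105.4 tilt 0.54 grip 1.002 F [0.4 0.5 0. ] q7 1.99
dist mm [  4.6 -77.6 -12.6] tool yaw -0.6
xyz [[0.8, -3.8, 0.7], [0.8, -3.8, 0.7]] yaw each -0.3
```

```bash
python3 -m inch '{"xyz":[[0.7,-3.2,0],[0.7,-2.2,0],[0.2,-0.5,0.3],[0,0,0.5]],"yaw":[-0.3,-0.3,0,0]}'; python3 go.py 490 -158.5 23 106 1
```

```text
clock: 17.3
tcp_pos: [0.4828, -0.148, 0.1678]
tcp_rot: [-0.005, -0.137, 0.991, -0.004]
wrist_force: [0.5, 0.5, 0.6]
grip_width: 0.998
clock 17.3 tip mm [ 481.9 -148.9   70.8] yang 105.7 tilt 0.79 grip 0.998 F [0.5 0.5 0.6] q7 2.16
dist mm [  8.1  -9.6 -47.8] tool yaw -0.3
xyz [[-0.58, -1.1, 4.78]] yaw each -0.3
```

```bash
python3 -m inch '{"xyz":[[-0.5,-0.9,0],[0,0,0],[0,0,0.3]],"yaw":[-0.3,0,0]}'; python3 go.py 490 -158.5 23 106 1;python3 - <<'E'
from h import *
s=grab("side")
crop(s,240,110,350,220,5,"pics/c1.png")
E
```

```text
clock: 17.6
tcp_pos: [0.4905, -0.153, 0.1629]
tcp_rot: [-0.007, -0.141, 0.99, -0.004]
wrist_force: [0.1, -0.5, 0.2]
grip_width: 1.003
clock 17.6 tip mm [ 489.3 -154.    65.9] yang 106.2 tilt 0.87 grip 1.003 F [ 0.1 -0.5  0.2] q7 2.18
dist mm [  0.7  -4.5 -42.9] tool yaw 0.2
xyz [[0.0, -0.43, 4.29]] yaw each 0.2
```

View pics/c1.png

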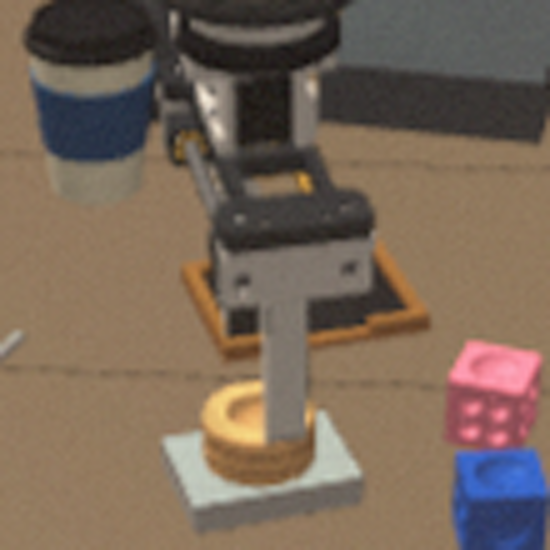

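```bash
python3 -m inch '{"xyz":[[0,-0.35,1],[0,0,1.5],[0,0,1],[0,0,0.4]],"yaw":[0,0,0,0]}'; python3 go.py 490 -158.5 23 106 1
```

```text
clock: 18.05
tcp_pos: [0.4916, -0.1555, 0.1211]
tcp_rot: [-0.006, -0.142, 0.99, -0.004]
wrist_force: [-0.3, 0.1, -0.1]
grip_width: 1.002
clock 18.1 tip mm [ 490.5 -156.3   24.1] yang 106.4 tilt 0.81 grip 1.002 F [-0.3  0.1 -0.1] q7 2.22
dist mm [-0.5 -2.2 -1.1] tool yaw 0.4
xyz [[0.11, -0.19, 0.11]] yaw each 0.4
```

```bash
python3 -m inch '{"xyz":[[0.1,-0.2,0.05],[0,0,0],[0,0,0],[0,0,0]],"yaw":[0,0,0,0]}' -1; python3 go.py
```

```text
clock: 18.45
tcp_pos: [0.4911, -0.158, 0.1205]
tcp_rot: [-0.006, -0.142, 0.99, -0.004]
wrist_force: [-0.8, -0.5, 0.7]
grip_width: 0.697
clock 18.4 tip mm [ 490.  -158.9   23.5] yang 106.4 tilt 0.83 grip 0.697 F [-0.8 -0.5  0.7] q7 2.22
```

```bash
python3 -m inch '{"xyz":[[0,0,0],[0,0,0]],"yaw":[0,0]}'; python3 -m inch '{"xyz":[[0,0,-0.4],[0,0,-1.2],[0,0,-2],[0,0,-1.5],[0,0,-1]],"yaw":[0,0,0,0,0]}'; python3 go.py 460.3 131 75 95 10;python3 - <<'E'
from h import *
s=grab("side")
crop(s,240,110,350,220,5,"pics/c2.png")
E
```

```text
clock: 18.65
tcp_pos: [0.4913, -0.1581, 0.121]
tcp_rot: [-0.006, -0.142, 0.99, -0.004]
wrist_force: [-0.6, 0.3, 0.0]
grip_width: 0.614
clock: 19.15
tcp_pos: [0.4914, -0.1575, 0.1858]
tcp_rot: [-0.007, -0.142, 0.99, -0.004]
wrist_force: [-0.3, 0.4, -0.2]
grip_width: 0.612
clock 19.1 tip mm [ 490.2 -158.4   88.8] yang 106.3 tilt 0.87 grip 0.612 F [-0.3  0.4 -0.2] q7 2.17
dist mm [-29.9 289.4 -13.8] tool yaw 11.3
xyz [[-0.5, 2.9, 0.1], [-0.5, 2.9, 0.1], [-0.4, 2.9, 0.1], [-0.4, 2.9, 0.1], [-0.3, 2.9, 0.1], [-0.2, 2.9, 0.1], [-0.2, 2.9, 0.1], [-0.1, 2.9, 0.1], [-0.1, 2.9, 0.1], [-0.0, 2.9, 0.1]] yaw each 1.1
```

View pics/c2.png

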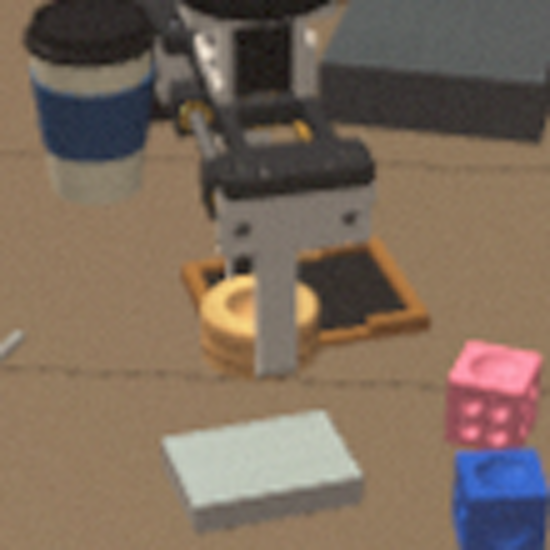

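```bash
python3 -m inch '{"xyz":[[-0.5,2.5,0],[-0.5,2.9,0],[-0.4,2.9,0],[-0.4,2.9,0],[-0.3,2.9,0]],"yaw":[1.1,1.1,1.1,1.1,1.1]}'; python3 -m inch '{"xyz":[[-0.2,2.9,0],[-0.2,2.9,0],[-0.1,2.7,0],[-0.1,1.8,0],[0,0.7,0.2]],"yaw":[1.1,1.1,1.1,1.1,0.5]}'; python3 go.py 460.3 131 11.5 95 1
```

```text
clock: 19.7
tcp_pos: [0.4784, -0.0151, 0.1876]
tcp_rot: [-0.004, -0.089, 0.996, -0.005]
wrist_force: [-0.5, -0.1, -0.5]
grip_width: 0.61
clock: 20.2
tcp_pos: [0.4664, 0.102, 0.1849]
tcp_rot: [-0.003, -0.047, 0.999, -0.005]
wrist_force: [0.3, -0.6, -0.3]
grip_width: 0.612
clock 20.2 tip mm [465.8 101.1  87.9] yang 95.3 tilt 0.63 grip 0.612 F [ 0.3 -0.6 -0.3] q7 1.41
dist mm [ -5.5  29.9 -76.4] tool yaw 0.3
xyz [[0.22, 3.1, 7.61]] yaw each 0.3
```

```bash
python3 -m inch '{"xyz":[[0.2,1.8,0.8],[0,1,1.5],[0,0.3,1.5],[0,0,1],[0,0,0.4]],"yaw":[0.3,0,0,0,0]}'; python3 go.py 460.3 131 11.5 95 1
```

```text
clock: 20.7
tcp_pos: [0.4615, 0.1321, 0.131]
tcp_rot: [-0.002, -0.044, 0.999, -0.005]
wrist_force: [-0.6, 0.6, 0.7]
grip_width: 0.608
clock 20.7 tip mm [461.1 131.2  34. ] yang 95.0 tilt 0.59 grip 0.608 F [-0.6  0.6  0.7] q7 1.38
dist mm [ -0.8  -0.2 -22.5] tool yaw 0.0
xyz [[0.07, 0.01, 2.25]] yaw each 0.0
```

Run:
```python
from h import *
s=grab("side");t=grab("top")
crop(s,240,210,350,320,5,"pics/c3.png");crop(t,160,190,260,290,5,"pics/c4.png")
```

```text
(no output)
```

View pics/c3.png

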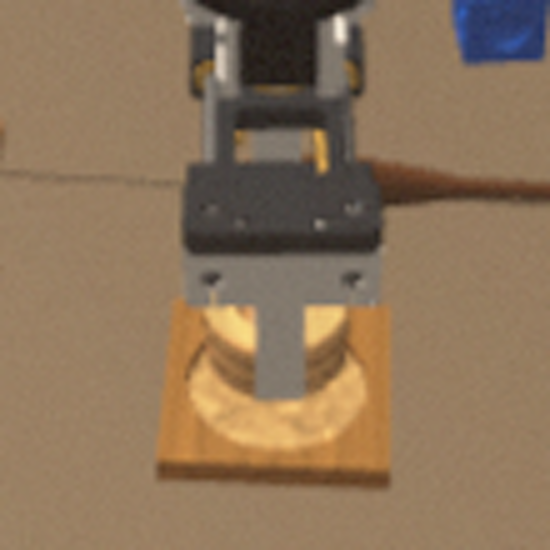

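```bash
python3 -m inch '{"xyz":[[0,0,0.8],[0,0,0.7],[0,0,0.3],[0,0,0.1]],"yaw":[0,0,0,0]}'; python3 go.py 460.3 131 11.5 95 1
```

```text
clock: 21.2
tcp_pos: [0.4625, 0.131, 0.1121]
tcp_rot: [-0.001, -0.043, 0.999, -0.004]
wrist_force: [-0.1, 0.1, -0.6]
grip_width: 0.607
clock 21.2 tip mm [462.2 130.2  15.1] yang 94.9 tilt 0.51 grip 0.607 F [-0.1  0.1 -0.6] q7 1.39
dist mm [-1.9  0.8 -3.6] tool yaw -0.1
xyz [[0.18, 0.1, 0.36]] yaw each -0.1
```

```bash
python3 -m inch '{"xyz":[[0.15,0.05,0.2],[0,0,0.1]],"yaw":[0,0]}'; python3 -m inch '{"xyz":[[0,0,0.1]],"yaw":[0]}'; python3 go.py
```

```text
clock: 21.4
tcp_pos: [0.4609, 0.1314, 0.109]
tcp_rot: [-0.001, -0.043, 0.999, -0.004]
wrist_force: [-1.2, 0.4, 1.1]
grip_width: 0.609
clock: 21.5
tcp_pos: [0.4611, 0.1313, 0.1085]
tcp_rot: [-0.001, -0.043, 0.999, -0.004]
wrist_force: [-9.2, -4.2, 43.2]
grip_width: 0.615
clock 21.5 tip mm [460.9 130.5  11.5] yang 94.9 tilt 0.48 grip 0.615 F [-9.2 -4.2 43.2] q7 1.39
```

```bash
python3 -m inch '{"xyz":[[0,0,-0.05],[0,0,0],[0,0,0],[0,0,0]],"yaw":[0,0,0,0]}' 0.6; python3 go.py
```

```text
clock: 21.9
tcp_pos: [0.4614, 0.1316, 0.1095]
tcp_rot: [-0.001, -0.043, 0.999, -0.004]
wrist_force: [-0.2, -0.4, 0.6]
grip_width: 0.803
clock 21.9 tip mm [461.3 130.8  12.5] yang 94.9 tilt 0.43 grip 0.803 F [-0.2 -0.4  0.6] q7 1.39
```

```bash
python3 -m inch '{"xyz":[[0,0,-1],[0,0,-2],[0,0,-3],[0,0,-2],[0,0,-1]],"yaw":[0,0,0,0,0]}' 1; python3 go.py 489.9 -159.5 80 111.5 10;python3 - <<'E'
from h import *
s=grab("side");t=grab("top");np.savez("s3.npz",**s);np.savez("t3.npz",**t)
crop(s,240,150,350,320,4,"pics/c5.png");crop(t,290,190,360,260,6,"pics/c6.png")
E
```

```text
clock: 22.4
tcp_pos: [0.4607, 0.1316, 0.2034]
tcp_rot: [-0.002, -0.043, 0.999, -0.005]
wrist_force: [-0.7, 0.3, -0.8]
grip_width: 0.999
clock 22.4 tip mm [460.3 130.7 106.4] yang 94.9 tilt 0.59 grip 0.999 F [-0.7  0.3 -0.8] q7 1.32
dist mm [  29.6 -290.2  -26.4] tool yaw -16.6
xyz [[-0.0, -2.9, 0.3], [0.0, -2.9, 0.3], [0.1, -2.9, 0.3], [0.2, -2.9, 0.3], [0.3, -2.9, 0.3], [0.4, -2.9, 0.3], [0.5, -2.9, 0.3], [0.5, -2.9, 0.3], [0.6, -2.8, 0.3], [0.7, -2.8, 0.3]] yaw each -1.7
```

View pics/c5.png

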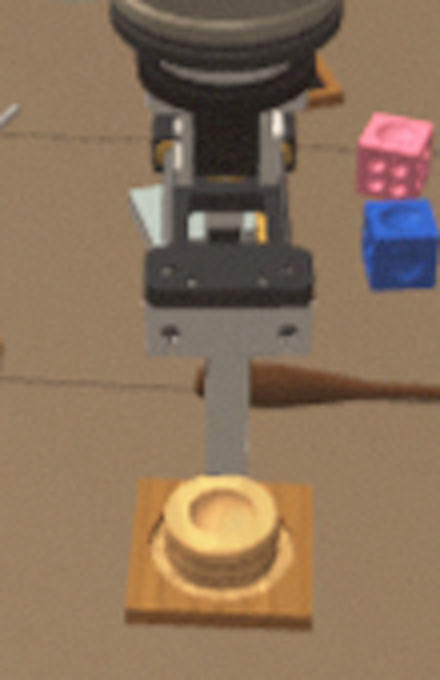

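View pics/c6.png

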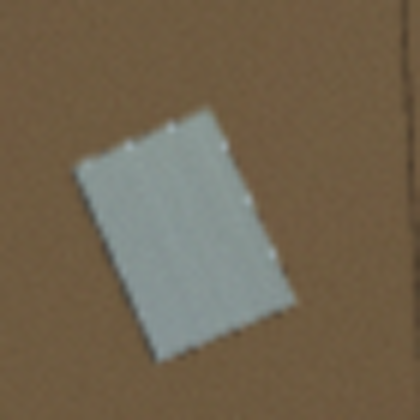

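Run:
```python
from m2 import *
t=dict(np.load("t3.npz"));H,S,V=hsv(t)
for sm in(60,75,90):
    m=(S<sm)&(V>95); o=np.zeros_like(m);o[200:258,294:350]=m[200:258,294:350]; print("plate",rect(t,o,.018),o.sum())
```

```text
plate [ 489.5 -160.1   90.7   63.6   21.9] 913
plate [ 489.5 -159.4   92.4   66.8   21.7] 948
plate [ 489.9 -159.5   94.4   68.2   21.7] 968
```

```bash
python3 -m inch '{"xyz":[[0,-2.9,0],[0,-2.9,0],[0.1,-2.9,0],[0.2,-2.9,0],[0.3,-2.9,0]],"yaw":[-1.7,-1.7,-1.7,-1.7,-1.7]}';python3 -m inch '{"xyz":[[0.4,-2.9,0.3],[0.5,-2.9,0.4],[0.5,-2.9,0.4],[0.5,-1.8,0.4],[0.2,-0.7,0.4]],"yaw":[-1.7,-1.7,-1.7,-1.7,-1]}'; python3 go.py 489.9 -158.5 60 111.5 1
```

```text
clock: 23.0
tcp_pos: [0.4751, -0.0133, 0.2002]
tcp_rot: [-0.004, -0.123, 0.992, -0.004]
wrist_force: [0.7, -0.1, 0.7]
grip_width: 1.003
clock: 23.5
tcp_pos: [0.4852, -0.1344, 0.1769]
tcp_rot: [-0.007, -0.192, 0.981, -0.004]
wrist_force: [0.6, 0.6, -0.5]
grip_width: 1.0
clock 23.5 tip mm [ 484.  -135.5   79.9] yang 112.2 tilt 0.95 grip 1.000 F [ 0.6  0.6 -0.5] q7 2.23
dist mm [  5.9 -23.  -19.9] tool yaw 0.7
xyz [[0.29, -2.35, 2.01]] yaw each 0.7
```

```bash
python3 -m inch '{"xyz":[[0.3,-1.6,0.5],[0,-0.5,1],[0,0,1]],"yaw":[0.5,0,0]}'; python3 go.py 489.7 -159 5 111.8 1
```

```text
clock: 23.8
tcp_pos: [0.4889, -0.1572, 0.1483]
tcp_rot: [-0.009, -0.187, 0.982, -0.004]
wrist_force: [0.1, 0.1, 0.1]
grip_width: 0.999
clock 23.8 tip mm [ 487.4 -158.3   51.3] yang 111.6 tilt 1.09 grip 0.999 F [0.1 0.1 0.1] q7 2.30
dist mm [  2.3  -0.7 -46.3] tool yaw -0.2
xyz [[-0.27, -0.13, 4.63]] yaw each -0.2
```

```bash
python3 -m inch '{"xyz":[[-0.2,-0.1,0.8],[0,0,1.3],[0,0,1],[0,0,0.3],[0,0,0]],"yaw":[0,0,0,0,0]}'; python3 go.py 489.7 -159 5 111.8 1;python3 - <<'E'
from h import *
s=grab("side")
crop(s,240,110,350,220,5,"pics/d1.png")
E
```

```text
clock: 24.3
tcp_pos: [0.4892, -0.1548, 0.1082]
tcp_rot: [-0.011, -0.189, 0.982, -0.003]
wrist_force: [0.2, 0.5, 0.6]
grip_width: 1.002
clock 24.3 tip mm [ 487.2 -155.8   11.2] yang 111.8 tilt 1.31 grip 1.002 F [0.2 0.5 0.6] q7 2.32
dist mm [ 2.5 -3.2 -6.2] tool yaw -0.0
xyz [[-0.12, -0.39, 0.62]] yaw each -0.0
```

View pics/d1.png

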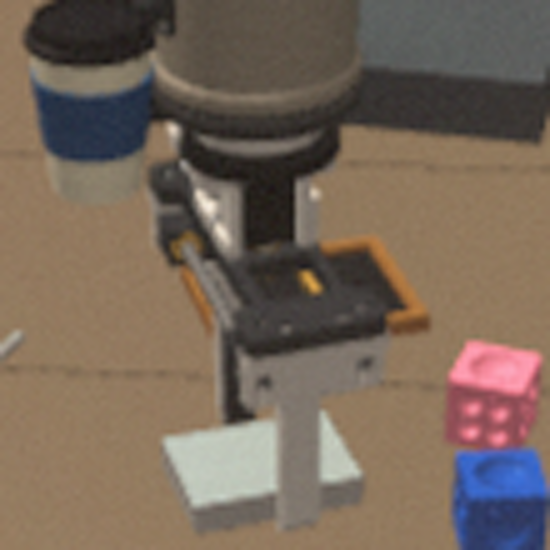

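```bash
python3 -m inch '{"xyz":[[-0.1,-0.35,0.4],[0,0,0.15],[0,0,0]],"yaw":[0,0,0]}' -1; python3 go.py 489.7 -159 5 111.8 1
```

```text
clock: 24.65
tcp_pos: [0.4923, -0.158, 0.1035]
tcp_rot: [-0.01, -0.189, 0.982, -0.003]
wrist_force: [0.1, 0.5, 0.5]
grip_width: 0.784
clock 24.6 tip mm [ 490.5 -159.     6.5] yang 111.8 tilt 1.20 grip 0.784 F [0.1 0.5 0.5] q7 2.33
dist mm [-0.8  0.  -1.5] tool yaw -0.0
xyz [[0.07, 0.03, 0.15]] yaw each -0.0
```

```bash
python3 -m inch '{"xyz":[[0,0,0.05],[0,0,0],[0,0,0]],"yaw":[0,0,0]}'; python3 go.py;  python3 -m inch '{"xyz":[[0,0,-0.4],[0,0,-0.8],[0,0,-1.2],[0,0,-1]],"yaw":[0,0,0,0]}'; python3 go.py 478.7 -340.5 50 110.7 8;python3 - <<'E'
from h import *
s=grab("side")
crop(s,240,110,350,220,5,"pics/d2.png")
E
```

```text
clock: 24.95
tcp_pos: [0.4924, -0.1583, 0.1032]
tcp_rot: [-0.01, -0.189, 0.982, -0.003]
wrist_force: [0.7, 0.0, -4.2]
grip_width: 0.678
clock 24.9 tip mm [ 490.7 -159.3    6.2] yang 111.8 tilt 1.17 grip 0.678 F [ 0.7  0.  -4.2] q7 2.33
clock: 25.35
tcp_pos: [0.4914, -0.1574, 0.1381]
tcp_rot: [-0.012, -0.189, 0.982, -0.003]
wrist_force: [-0.5, 0.2, -7.2]
grip_width: 0.676
clock 25.4 tip mm [ 489.2 -158.4   41.2] yang 111.8 tilt 1.39 grip 0.676 F [-0.5  0.2 -7.2] q7 2.31
dist mm [ -10.5 -182.1    8.8] tool yaw 1.1
xyz [[1.0, -2.1, -0.1], [1.0, -2.1, -0.1], [1.0, -2.1, -0.1], [1.0, -2.1, -0.1], [0.9, -2.1, -0.1], [0.9, -2.1, -0.1], [0.9, -2.1, -0.1], [0.9, -2.1, -0.1]] yaw each 0.1
```

View pics/d2.png

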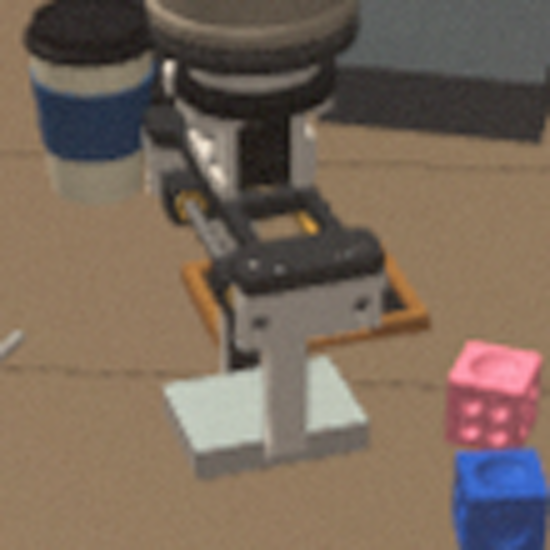

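```bash
python3 -m inch '{"xyz":[[0.9,-1.5,-0.2],[1,-2.1,-0.2],[1,-2.1,-0.2],[1,-2.1,-0.1],[0.9,-2.1,-0.1]],"yaw":[0.1,0.1,0.1,0.1,0.1]}'; python3 go.py 478.7 -340.5 50 110.7 4
```

```text
clock: 25.9
tcp_pos: [0.4855, -0.2668, 0.1524]
tcp_rot: [-0.009, -0.188, 0.982, -0.003]
wrist_force: [0.2, -0.3, -7.1]
grip_width: 0.676
clock 25.9 tip mm [ 483.9 -267.6   55.4] yang 111.6 tilt 1.04 grip 0.676 F [ 0.2 -0.3 -7.1] q7 2.51
dist mm [ -5.2 -72.9  -5.4] tool yaw 0.9
xyz [[0.8, -1.6, 0.2], [0.8, -1.6, 0.2], [0.8, -1.7, 0.2], [0.8, -1.7, 0.2]] yaw each 0.2
```

```bash
python3 -m inch '{"xyz":[[0.8,-1.6,0.1],[0.8,-1.6,0.1],[0.7,-1.5,0.1],[0.3,-0.7,0],[0,0,0]],"yaw":[0.4,0.3,0.2,0,0]}'; python3 go.py 478.7 -340.5 12 110.7 1;python3 - <<'E'
from h import *
s=grab("side");t=grab("top")
crop(s,240,90,350,200,5,"pics/d3.png");crop(t,340,180,450,290,5,"pics/d4.png")
E
```

```text
clock: 26.4
tcp_pos: [0.4799, -0.3323, 0.1521]
tcp_rot: [-0.008, -0.178, 0.984, -0.004]
wrist_force: [0.4, 0.2, -7.3]
grip_width: 0.677
clock 26.4 tip mm [ 478.6 -333.2   55.1] yang 110.5 tilt 0.99 grip 0.677 F [ 0.4  0.2 -7.3] q7 2.61
dist mm [  0.1  -7.3 -43.1] tool yaw -0.2
xyz [[0.17, -0.67, 4.32]] yaw each -0.2
```

View pics/d3.png

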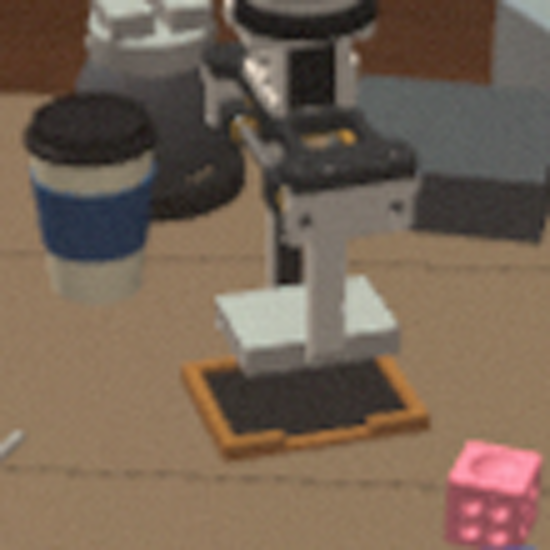

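View pics/d4.png

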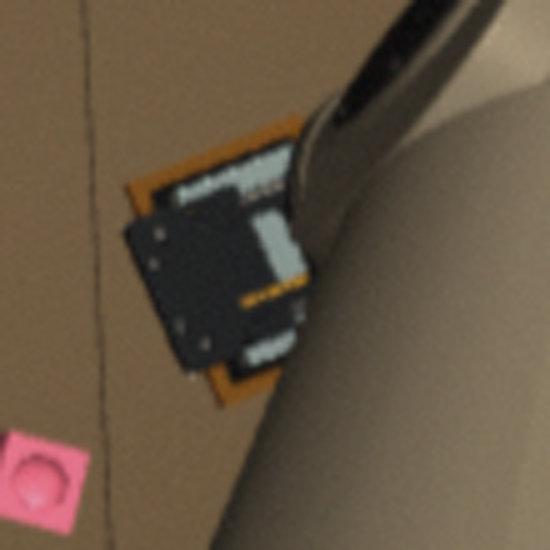

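```bash
python3 -m inch '{"xyz":[[0.1,-0.5,0.8],[0,0,1],[0,0,0.8],[0,0,0.3],[0,0,0]],"yaw":[0,0,0,0,0]}'; python3 go.py 478.7 -340.5 12 110.7 1
```

```text
clock: 27.0
tcp_pos: [0.4813, -0.3334, 0.1195]
tcp_rot: [-0.008, -0.181, 0.984, -0.002]
wrist_force: [-0.6, 0.1, -7.2]
grip_width: 0.675
clock 27.0 tip mm [ 479.8 -334.1   22.5] yang 110.8 tilt 0.98 grip 0.675 F [-0.6  0.1 -7.2] q7 2.63
dist mm [ -1.1  -6.4 -10.5] tool yaw 0.1
xyz [[0.31, -0.55, 1.05]] yaw each 0.1
```

```bash
python3 -m inch '{"xyz":[[0.2,-0.5,0],[0,0,0.15]],"yaw":[0,0]}'; python3 go.py 478.7 -340.5 12 110.7 1;python3 - <<'E'
from h import *
s=grab("side")
crop(s,240,90,350,200,5,"pics/d5.png")
E
```

```text
clock: 27.2
tcp_pos: [0.4813, -0.3392, 0.118]
tcp_rot: [-0.008, -0.181, 0.983, -0.002]
wrist_force: [1.0, -0.6, -6.5]
grip_width: 0.675
clock 27.2 tip mm [ 479.8 -340.    21.1] yang 110.8 tilt 0.99 grip 0.675 F [ 1.  -0.6 -6.5] q7 2.64
dist mm [-1.1 -0.5 -9.1] tool yaw 0.1
xyz [[0.11, -0.01, 0.91]] yaw each 0.1
```

View pics/d5.png

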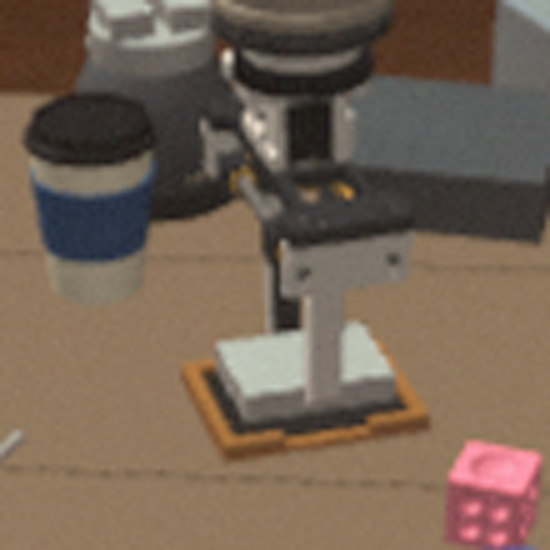

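Plate is centred inside the lips. Lower to contact.

```bash
python3 -m inch '{"xyz":[[0.1,0,0.4],[0,0,0.3],[0,0,0.1]],"yaw":[0,0,0]}'; python3 go.py
```

```text
clock: 27.55
tcp_pos: [0.4803, -0.3393, 0.1095]
tcp_rot: [-0.008, -0.181, 0.983, -0.002]
wrist_force: [0.4, 0.1, -7.9]
grip_width: 0.678
clock 27.6 tip mm [ 478.8 -340.    12.5] yang 110.8 tilt 0.96 grip 0.678 F [ 0.4  0.1 -7.9] q7 2.64
```

```bash
python3 -m inch '{"xyz":[[0,0,0.1]],"yaw":[0]}';python3 -m inch '{"xyz":[[0,0,0.1]],"yaw":[0]}'; python3 go.py
```

```text
clock: 27.65
tcp_pos: [0.4803, -0.3393, 0.1091]
tcp_rot: [-0.008, -0.181, 0.983, -0.002]
wrist_force: [-9.0, 7.9, 29.5]
grip_width: 0.678
clock: 27.75
tcp_pos: [0.4803, -0.3393, 0.1091]
tcp_rot: [-0.008, -0.181, 0.983, -0.002]
wrist_force: [-8.5, 6.5, 23.0]
grip_width: 0.678
clock 27.8 tip mm [ 478.9 -339.9   12.1] yang 110.8 tilt 0.91 grip 0.678 F [-8.5  6.5 23. ] q7 2.64
```

Contact. Release and retreat upward.

```bash
python3 -m inch '{"xyz":[[0,0,0],[0,0,0],[0,0,0],[0,0,0]],"yaw":[0,0,0,0]}' 0.75; python3 go.py; python3 -m inch '{"xyz":[[0,0,-1],[0,0,-2.5],[0,0,-4],[0,0,-4],[0,0,-4]],"yaw":[0,0,0,0,0]}'; python3 -m inch '{"xyz":[[0,2,-1],[0,4,0],[0,4,0],[0,4,0],[0,4,0]],"yaw":[2,2,2,2,2]}'; python3 go.py
```

```text
clock: 28.15
tcp_pos: [0.4816, -0.3401, 0.1109]
tcp_rot: [-0.006, -0.181, 0.983, -0.003]
wrist_force: [-0.5, 0.5, -0.5]
grip_width: 0.876
clock 28.1 tip mm [ 480.5 -340.9   13.9] yang 110.8 tilt 0.79 grip 0.876 F [-0.5  0.5 -0.5] q7 2.64
clock: 28.65
tcp_pos: [0.4813, -0.3379, 0.2682]
tcp_rot: [-0.01, -0.18, 0.984, -0.001]
wrist_force: [0.6, -0.4, 0.6]
grip_width: 0.878
clock: 29.15
tcp_pos: [0.4313, -0.1664, 0.2875]
tcp_rot: [-0.004, -0.087, 0.996, -0.005]
wrist_force: [0.4, -0.1, 0.1]
grip_width: 0.872
clock 29.1 tip mm [ 430.7 -167.5  190.5] yang 100.0 tilt 0.76 grip 0.872 F [ 0.4 -0.1  0.1] q7 2.00
```

Run:
```python
from h import *
s=grab("side");t=grab("top");np.savez("s4.npz",**s);np.savez("t4.npz",**t)
crop(s,150,90,400,400,1.9,"pics/e1.png");crop(t,100,130,480,300,2.1,"pics/e2.png")
```

```text
(no output)
```

View pics/e1.png

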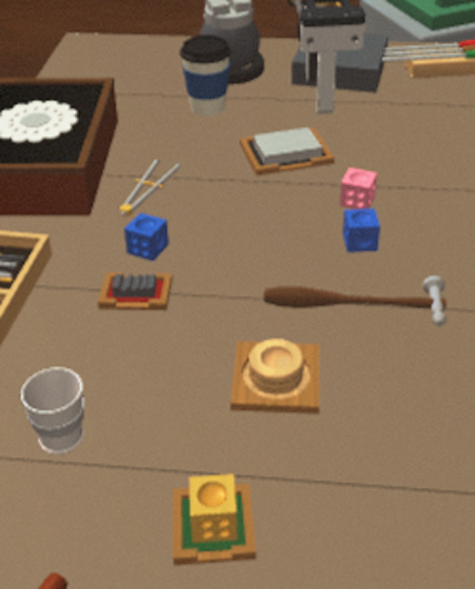

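View pics/e2.png

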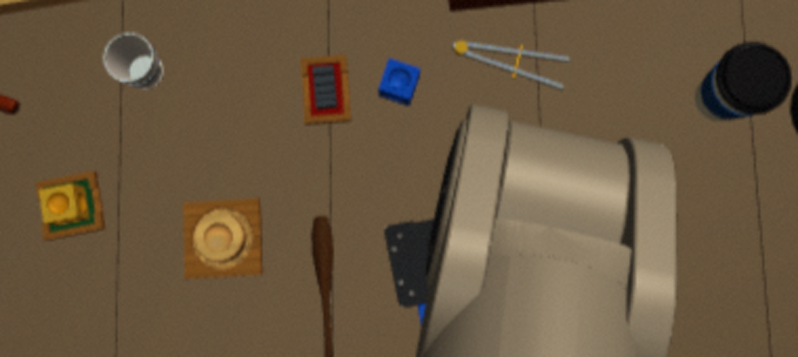

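Run:
```python
from m2 import *
s=dict(np.load("s4.npz"));t=dict(np.load("t4.npz"))
def R(d,m,a,z,nm,bot=0):
    o=np.zeros(m.shape,np.uint8);o[a[1]:a[3],a[0]:a[2]]=m[a[1]:a[3],a[0]:a[2]]
    print(nm,rect(d,o,z),o.sum())
H,S,V=hsv(t)
R(t,(V<110)&(S<100),(240,155,272,190),.022,"top bar  (tray 642,4.5,yaw 3.5)")
R(t,(H>=21)&(H<34)&(S>140)&(V>130),(112,205,150,250),.046,"top cube (tray 505,317,10)")
circ(t,(V>190)|((S<140)&(V>150)),(185,220,230,268),.034,"top round (tray 460,131)")
H,S,V=hsv(s)
R(s,(S<70)&(V>120),(280,150,330,178),.024,"side plate (tray 479,-340.5,20.7)")
R(s,(H>=19)&(H<34)&(S>120)&(V>170),(245,335,278,365),.046,"side cube")
circ(s,(V>190)&(H<25),(275,264,315,292),.034,"side round")
R(s,(V<110)&(S<110),(200,228,240,255),.022,"side bar")
for a in ((245,335,280,380),(270,262,318,306)): print(V[(a[1]+8),a[0]:a[2]:3])
crop(s,235,330,290,385,8,"pics/e3.png");crop(s,265,255,325,310,8,"pics/e4.png")
```

```text
top bar  (tray 642,4.5,yaw 3.5) [641.2   4.   49.2  23.8   4. ] 178
top cube (tray 505,317,10) [503.4 316.1  40.4  38.8 -81. ] 164
top round (tray 460,131) centroid 466.2 109.8 eqdia 11.5
side plate (tray 479,-340.5,20.7) [ 481.1 -333.7   95.2   70.9   22.7] 397
side cube [504.5 317.4  41.1  40.8 -80. ] 386
side round centroid 465.6 136.8 eqdia 60.8
side bar [640.6  15.6  51.   35.3   4.8] 233
[151 151 229 233 230 202 202 229 231 232 151 151]
[147 148 170 179 166 189 228 245 244 241 233 197 162 154 152 152]
```

View pics/e3.png

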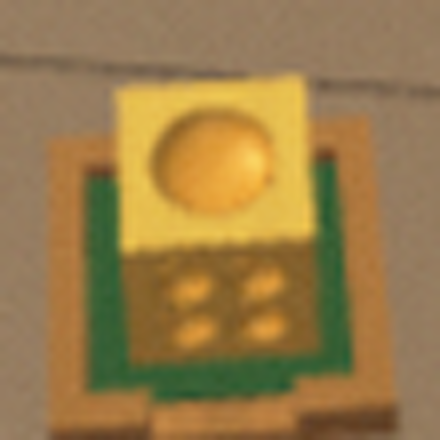

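View pics/e4.png

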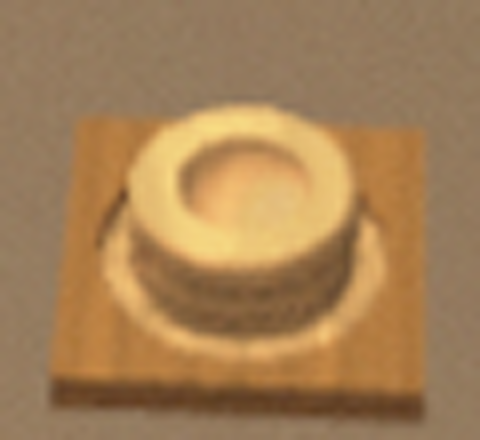

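```bash
python3 -m inch '{"xyz":[[0,3,0],[0,4,0],[0,4,0],[0,4,0],[0,4,0]],"yaw":[0,0,0,0,0]}'; python3 -m inch '{"xyz":[[0,2,0],[0,1,0],[0,0,0]],"yaw":[0,0,0]}'
python3 - <<'E'
from m2 import *
s=dict(np.load("s4.npz")); print("round side", np.round(onz(s,295.1,278.3,.034),4))
t=grab("top");H,S,V=hsv(t);m=(S<75)&(V>95);o=np.zeros_like(m);o[195:270,355:430]=m[195:270,355:430]
print("plate top",rect(t,o,.024),o.sum()); crop(t,330,130,480,290,4,"pics/f1.png")
t2=dict(np.load("t4.npz"));crop(t2,180,215,235,270,8,"pics/f2.png")
E
```

```text
clock: 29.75
tcp_pos: [0.397, 0.0248, 0.2894]
tcp_rot: [-0.001, -0.086, 0.996, -0.005]
wrist_force: [1.7, 0.1, -0.9]
grip_width: 0.876
clock: 30.05
tcp_pos: [0.3913, 0.0585, 0.2908]
tcp_rot: [0.0, -0.089, 0.996, -0.005]
wrist_force: [1.6, -0.7, 0.8]
grip_width: 0.875
round side [0.461  0.1347 0.034 ]
plate top [ 477.5 -339.5   90.5   63.    21. ] 911
```

View pics/f1.png

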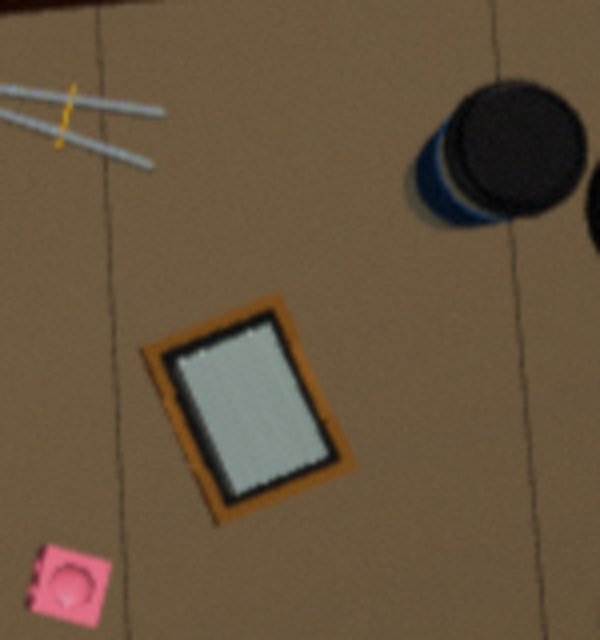

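View pics/f2.png

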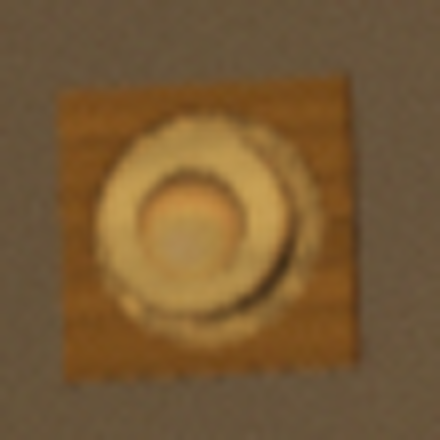

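Run:
```python
from h import *
t=dict(np.load("t4.npz"));print(np.round(onz(t,204.4,241.75,.034),4))
print(manip.read_state()["qvel"].round(3)); print(manip.hand_in())
```

```text
[0.4621 0.1286 0.034 ]
[ 0.016  0.004  0.02   0.002  0.003 -0.002  0.011]
the job is handed in; nothing more can be done
None
```

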